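# Turn the face-down tile over with the margin trowel

## Robot

A 6-joint arm with a two-finger parallel gripper is mounted at the origin on the work surface. World frame = base frame: x ahead of the robot, y to its left, z up, the work surface at z = 0. Lengths are in m, angles in degrees, forces in N, time in s.
With the tool pointing down it reaches from about 0.375 to 0.825 m from the base axis. Payload 5.5 kg.
Tool frame: the origin (TCP) lies on the centre line of the jaws, within the pads' length; the fingertips stand 25 mm ahead of it and the grasp point (between the pads) lies 6 mm ahead of it; z points along the fingers, y is the direction in which the jaws open and shut (so a half turn about z gives the same grasp; the last joint's range is limited). The gripper opens to 85 mm and grips with 20 to 120 N. Pads are 22 mm wide; open, the fingers measure 114 mm over their backs; the gripper's body (76 mm by 85 mm) begins 54 mm behind the grasp point. The pads swing forward as they close: fully open they stand 13 mm farther back than shut.
Start: joints at [74.771, 17.962, -2.699, 69.339, 0, 90], TCP at [0.158, 0.579, 0.256] pointing down, gripper open.
Joint ranges: [-152.73, 152.73], [-39.44, 99.34], [-58.76, 71.6], [-118.89, 123.64], [-81.53, 83.1], [-180, 180]. Speed limits (degrees/s): [136.94, 136.94, 172.46, 180, 180, 180].

## Interface

Orientations are given as [roll, pitch, yaw] about the fixed x, y, z axes, in that order (R = Rz(yaw) Ry(pitch) Rx(roll)).
In Python, from workcell import * gives the robot as it stands.
- The arm moves only by the tool servo_tool, never from a script. Its argument "moves" is a list of rows, each a list of 6 numbers: the shift along the tool's x, y, z in units of 25 mm (1.0 is 25 mm), then the turn, a rotation vector about the tool's x, y, z in rad. A call has 1 to 12 rows; each row is the pose to reach, as a shift and turn from the pose commanded when the call began, along the tool's axes at that moment; what a row does not reach only later rows make up. A row lasts 1/10 s, in which the tool goes at most 50 mm and 8.59 degrees, less where a joint would pass 70% of its speed; a pose out of reach is approached as far as the arm can. A call with a gripper value outside its range is refused whole. "hand" is the opening, from 0 (shut) to 1 (fully open), set as the call begins (left out, the last holds). The fingers move at their own pace and stop on an object; "grip_force" is the grip in N (left out, the last holds). Time passes only in rows, so rows that repeat a pose let the fingers close. It gives the time, the measured TCP pose, the force and the opening at its end, in the units of the state.
- observe(): the state, without advancing time (a new reading comes with each control period).
- read_camera(name): name is "scene" or "top"; returns a dict with "pixels" (400x640x3 uint8, blue, green, red), "fx", "fy", "cx", "cy" (pixels), "T" (4x4, takes a point from camera to world coordinates). Camera axes: x right, y down, z forward; pixel columns grow to the right and rows downward; lengths in m; the calibration is good to about 2 mm. A picture is of the moment at which its call begins. There is no depth.
- close_job(): hands the job in, once; it reports no verdict.
The state is a dict: "clock": time; "joint_pos": joint angles; "joint_velocities": joint speeds; "joint_torque": joint torques, N m; "position": TCP position; "tool_rot": TCP orientation; "wrist_force": force on the tool from outside, world axes, zero at the start; "ft_torque": the same for the moment, N m; "gripper_width": finger opening in m.
Only numpy, scipy, OpenCV 4.12 (cv2) and the standard library are available. Lean on these libraries where they do the work, as an engineer would, in place of code of your own. Each camera call takes 0.05 s, during which the arm holds its last target.

## Task

The bevelled tile was set down on its glazed face. Turn it over with the margin trowel, keeping it low over the mat and your fingers off it, so that it lies flat, glazed face up, inside its drawn square. Then lay the trowel in its own place on the mat, handle in the saddle and blade on its outline, and leave the other parts where they are.

Things in the scene. Friction and masses are not known exactly. Their poses are not given: they have to be found in the camera images.
- mat: hard grey silicone mat, 350 x 500 x 5 mm, fixed, with a 4 mm raised rim. Origin at the centre of its underside; x along its 350 mm side, y along its 500 mm side, z up; its upper surface is at z = 5 mm. Its finely ribbed surface grips: a tile edge resting on it hardly slips while the tile is tipped up gently. Thin white lines show the layout
- square (a point): on the mat's surface, centre of the drawn 130 mm square where the tile belongs; axes as the mat's; at mat x = 20, y = 100 mm
- rest (a point): on the mat's surface, centre of the drawn outline, 108 x 58 mm, where the trowel's blade belongs, long side and tip along the mat's +y; axes as the mat's; at mat x = -115, y = 50 mm
- saddle (a point): centre of the seat of the mat's moulded saddle that carries the rear of the trowel's handle, 133 mm from rest towards the mat's -y and 31 mm above the mat's surface; the seat is 18 mm long along y; cheeks 12 mm high and 8 mm thick stand on both sides of it, 34 mm apart
- tile: bevelled ceramic tile, 100 x 100 x 8 mm, about 0.17 kg, too wide for the gripper. Origin: centre of the glazed face; x, y along its sides; z points out of the ribbed back. It starts on the mat glazed face down (z up), 115 to 160 mm from square on its mat -y side, sides nearly parallel to the square's. Tipped over one edge without slipping, its centre travels 105 mm
- bevel (a point): on the tile, middle of the outer edge of the bevel on the side away from the square at the start (tile y = -50, z = 4 mm). The flat glazed face is 70 x 70 mm; on all four sides a bevel 15 mm wide slopes back 4 mm, so face down there is a gap 4 mm high under the rim that closes 15 mm further in. The sides beyond the bevel are 4 mm high
- trowel: handle of a margin trowel, 207 mm long in all, 0.19 kg. Frame: where the blade's underside centre would be on a straight trowel; x to the tip, z up out of the blade. It starts loose near mat x = 0, y = -187 mm, tip roughly to the mat's +x, tilted back 0.29 rad on the blade's rear edge and the handle's end, tip in the air. The wooden handle is 26 mm wide and high, x from -63 to -157 mm, centre at z = 44 mm
- neck (a point): on the trowel (x = -51, z = 20 mm), in the cranked 8 mm shank that joins the handle to the rear of the blade (x = -22). Use has bent it a little, not the same each time: the blade is pitched up to 0.09 rad up or down from the trowel's frame, so its tip is up to 9 mm higher or lower than on a straight one. It is stiff and stays so. Blade: flat steel 100 x 50 x 2 mm, square ended, tip at x = 50 mm
- handle (a point): on the trowel, a good place to grip, in the middle of the handle's section, at x = -90, z = 44 mm of the trowel's frame; balance point near x = -70 mm. In its place the trowel has its blade lying on rest, tip to the mat's +y, and x = -124 to -142 mm of the handle in the saddle
- valve: bystander: grey plastic ball valve with a lever, 54 x 104 x 71 mm, origin under its centre, length along its y; in one of three drawn bays at mat x = 125, y = -150, 0 or 150 mm
- nipple: bystander: chrome extension nipple lying down, 32 mm thick, 96 mm long along its y, origin under its centre; in one of the three bays
- tube: bystander: translucent parts tube with a white twist cap, lying, 40 mm thick, 116 mm long along its y, origin under its centre; in one of the three bays
- spanner: bystander: steel spanner, 180 mm long, lying flat along the mat's x at about mat y = 212 mm, origin at its middle
There are look-alikes about, which are no part of the job. Leave any blue look-alike of the trowel alone. There is more than one size of the tile; the job needs the smaller.

How it is judged:
By the outcome, as a careful person would: the job done as asked, in the order asked, and still so for the second after the job is handed in, with the robot touching nothing.
It also fails if it takes over 61 s, if anything falls off the work surface, if the arm or the gripper's body presses on something with over 40 N, if the wrist force passes 120 N, or if a joint passes its speed limit or range.

## Working session

There is one attempt and no reset: what is moved stays moved. The work goes in short steps, Python scripts to look and compute and a tool call to move; the robot and the scene stay as the last step left them, time stands still between calls to the robot, and variables do not carry over. Pictures are saved under pics/ and viewed, and the job is handed in when it is done.

Besides the shell and the picture viewer there is one more tool, called by a JSON object that holds its "method" and its "body". servo_tool: Moves the arm, as the interface text tells. Its arguments: {"type":"object","properties":{"moves":{"type":"array","items":{"type":"array","items":{"type":"number"}}},"hand":{"type":"number"},"grip_force":{"type":"number"}},"required":["moves"]}

```bash
ls -la; mkdir -p pics; python3 - <<'E'
from workcell import *
import cv2
print(observe())
for n in("scene","top"):
    c=read_camera(n); cv2.imwrite(f"pics/{n}0.png",c["pixels"]); print(n,c["fx"],c["fy"],c["cx"],c["cy"]); print(c["T"])
    import pickle; pickle.dump(c,open(f"{n}0.pkl","wb"))
E
```

```text
total 12
drwxr-xr-x  3 agent agent 4096 Dec  6 13:49 .
drwxr-xr-x 23 root  root  4096 Dec  6 13:49 ..
drwxr-xr-x  2 agent agent 4096 Dec  6 13:49 pics
{'clock': 0.0, 'joint_pos': array([ 7.47705070e+01,  1.80030234e+01, -2.75427643e+00,  6.93400541e+01,
        8.10362044e-04,  9.00003493e+01]), 'joint_velocities': array([-0.04981777, -0.0731012 ,  0.02256685,  0.01545943,  0.06501355,
        0.00852438]), 'joint_torque': array([ 1.34475336e-03, -5.39592505e+01,  3.39749551e+01,  1.94455631e-02,
        1.19962933e-04, -9.63936344e-07]), 'position': array([0.15746611, 0.57841118, 0.25544638]), 'tool_rot': array([-1.79902646e+02, -8.09767334e-04,  1.64770156e+02]), 'wrist_force': array([-0.46324993,  0.47337293,  0.14905484]), 'ft_torque': array([0.02457068, 0.02309254, 0.01629302]), 'gripper_width': 0.08573906066066651}
scene 408.4974781342703 408.4974781342703 317.11744945157125 197.64090680508662
[[-0.69275322  0.47380906 -0.5436892   1.13025294]
 [ 0.72109209  0.44367252 -0.53214743  0.54236427]
 [-0.01091632 -0.76069683 -0.64901553  0.78301209]
 [ 0.          0.          0.          1.        ]]
top 421.3883209107023 421.3883209107023 323.2877142999616 200.94559609881478
[[ 2.76416436e-02 -9.80399973e-01  1.95068790e-01  3.16214529e-01]
 [-9.99617642e-01 -2.69708850e-02  6.09436111e-03 -7.77300404e-02]
 [-7.13733567e-04 -1.95162662e-01 -9.80770629e-01  1.09598677e+00]
 [ 0.00000000e+00  0.00000000e+00  0.00000000e+00  1.00000000e+00]]
```

View pics/scene0.png

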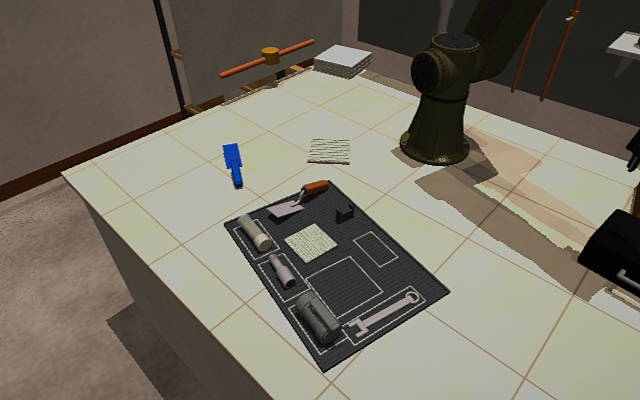

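View pics/top0.png

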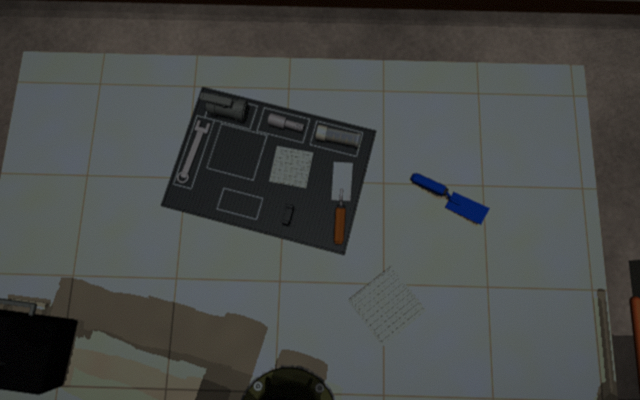

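```bash
cat > h.py <<'E'
import numpy as np, cv2, pickle
from scipy.spatial.transform import Rotation as R
def load(n): return pickle.load(open(n,"rb"))
def ray(c,uv,z):
    uv=np.atleast_2d(uv).astype(float); d=np.c_[(uv[:,0]-c["cx"])/c["fx"],(uv[:,1]-c["cy"])/c["fy"],np.ones(len(uv))]@c["T"][:3,:3].T
    o=c["T"][:3,3]; t=(z-o[2])/d[:,2]; return o+d*t[:,None]
def proj(c,p):
    p=np.atleast_2d(p); q=(p-c["T"][:3,3])@c["T"][:3,:3]; return np.c_[q[:,0]/q[:,2]*c["fx"]+c["cx"],q[:,1]/q[:,2]*c["fy"]+c["cy"]]
def tri(c1,u1,c2,u2):
    A=[];b=[]
    for c,u in((c1,u1),(c2,u2)):
        d=c["T"][:3,:3]@np.array([(u[0]-c["cx"])/c["fx"],(u[1]-c["cy"])/c["fy"],1]); d/=np.linalg.norm(d)
        P=np.eye(3)-np.outer(d,d); A.append(P); b.append(P@c["T"][:3,3])
    return np.linalg.lstsq(np.vstack(A),np.hstack(b),rcond=None)[0]
def crop(c,x0,y0,w,h,s,name,gain=1.0):
    im=c["pixels"][y0:y0+h,x0:x0+w]; im=np.clip(im.astype(float)*gain,0,255).astype(np.uint8)
    cv2.imwrite(name,cv2.resize(im,None,fx=s,fy=s,interpolation=cv2.INTER_CUBIC))
E
python3 - <<'E'
from h import *
s=load("scene0.pkl"); t=load("top0.pkl")
crop(s,220,170,240,210,2.8,"pics/s0c.png")
crop(t,155,80,230,180,3.3,"pics/t0c.png",2.5)
E
```

```text
(no output)
```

View pics/s0c.png

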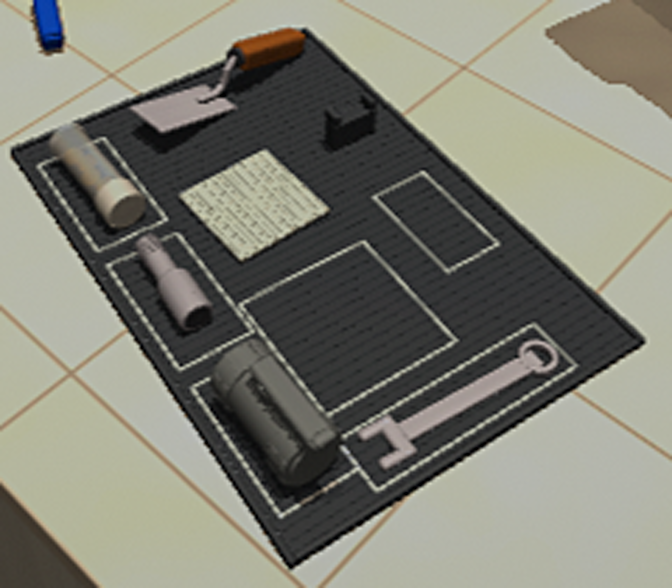

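View pics/t0c.png

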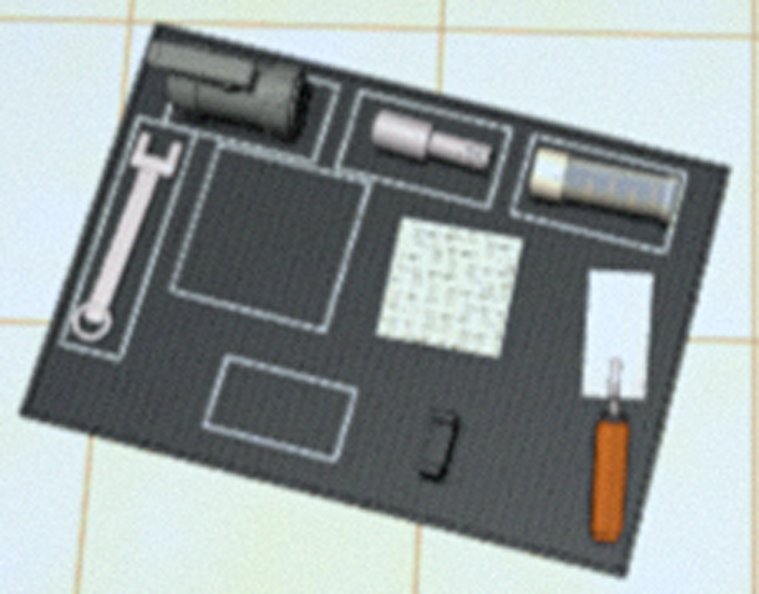

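```bash
cat > mat.py <<'E'
from h import *
from scipy.optimize import least_squares
s=load("scene0.pkl"); t=load("top0.pkl")
M=np.array([[85,165],[85,35],[-45,35],[-45,165],[-86,104],[-86,-4],[-144,-4],[-144,104]])/1000
T=np.array([[218,146],[371,182],[325,331],[172,292],[228,355],[356,388],[335,461],[205,427]])
S=np.array([[328,413],[240,302],[365,242],[457,340],[448,271],[373,197],[424,172],[498,243]])
Tp=np.array([155,80])+(T+.5)/3.3-.5; Sp=np.array([220,170])+(S+.5)/2.8-.5
# refine by thin-line centroid not needed; subpix
def fit(P,Q):
    f=lambda p:((np.c_[np.cos(p[2])*P[:,0]-np.sin(p[2])*P[:,1],np.sin(p[2])*P[:,0]+np.cos(p[2])*P[:,1]]+p[:2])-Q).ravel()
    r=least_squares(f,[.6,0,0]); return r.x,r.fun.reshape(-1,2)
qt=ray(t,Tp,.005)[:,:2]; qs=ray(s,Sp,.005)[:,:2]
for Pm,Q in((M,qt),(M,qs),(np.r_[M,M],np.r_[qt,qs])):
    x,e=fit(Pm,Q); print(x,np.degrees(x[2])); print((e*1000).round(1).tolist())
E
python3 mat.py
```

```text
[ 0.62143285  0.0737924  -0.22920511] -13.132485618516814
[[1.0, -0.8], [-0.5, 1.3], [0.5, 0.5], [0.8, 0.8], [-1.8, 0.1], [-2.0, -0.5], [1.0, -0.7], [1.0, -0.7]]
[ 0.61993872  0.07468999 -0.23640782] -13.545170512289449
[[2.1, 0.7], [1.1, 1.1], [-0.7, -2.2], [0.4, -0.1], [-0.2, 0.2], [-2.3, 0.0], [-0.2, -0.7], [-0.2, 0.9]]
[ 0.62068722  0.07424108 -0.23279164] -13.33797861591853
[[0.8, -0.8], [-1.2, 1.4], [-0.1, 1.1], [0.7, 1.3], [-2.1, 0.8], [-2.7, 0.2], [0.4, 0.3], [0.8, 0.2], [2.3, 0.7], [1.8, 1.0], [-0.1, -2.7], [0.5, -0.5], [0.1, -0.5], [-1.6, -0.7], [0.4, -1.6], [0.1, 0.0]]
```

```bash
cat > look1.py <<'E'
from h import *
s=load("scene0.pkl"); t=load("top0.pkl")
mp=np.array([0.62069,0.07424]); my=-0.2328
c,sn=np.cos(my),np.sin(my); Rm=np.array([[c,-sn],[sn,c]])
def w2m(p): p=np.atleast_2d(p); return np.c_[(p[:,:2]-mp)@Rm,p[:,2:]-0]*1000
def cr(c,im,z):pass
Tt=np.array([[403,217],[523,236],[500,356],[377,336]]); Ts=np.array([[180,193],[265,149],[330,210],[246,260]])
tp=lambda x:np.array([155,80])+(np.array(x)+.5)/3.3-.5
sp=lambda x:np.array([220,170])+(np.array(x)+.5)/2.8-.5
a=w2m(ray(t,tp(Tt),.013));b=w2m(ray(s,sp(Ts),.013))
print("tile top",a.round(1).tolist(),a.mean(0).round(1)); print("tile scene",b.round(1).tolist(),b.mean(0).round(1))
for q in(a,b):
    for i in range(4):
        d=q[(i+1)%4]-q[i]; print(np.degrees(np.arctan2(d[1],d[0])).round(1),np.linalg.norm(d).round(1))
# trowel points: blade corners & handle
pairs={"tipL":([587,269],[134,108]),"tipR":([653,271],[163,132]),"rearR":([647,399],[236,107]),"rearL":([582,394],[200,83]),"hfrontmid":([611,418],[237,56]),"hendmid":([606,541],[300,38])}
for k,(u,v) in pairs.items():
    P=tri(t,tp(u),s,sp(v)); print(k,P.round(4),w2m(P).round(1)[0], (proj(t,P)[0]-tp(u)).round(1),(proj(s,P)[0]-sp(v)).round(1))
E
python3 look1.py
python3 - <<'E'
from h import *
s=load("scene0.pkl"); t=load("top0.pkl")
crop(s,255,175,90,60,8,"pics/s0d.png")
crop(t,320,150,50,110,5.4,"pics/t0d.png",2.2)
E
```

```text
tile top [[61.9, -1.7, 13.0], [71.4, -100.5, 13.0], [-29.9, -109.0, 13.0], [-39.4, -9.3, 13.0]] [ 16.  -55.1  13. ]
tile scene [[66.7, -99.7, 13.0], [-30.8, -105.7, 13.0], [-37.3, -5.5, 13.0], [58.1, 2.8, 13.0]] [ 14.2 -52.   13. ]
-84.5 99.3
-175.2 101.7
95.5 100.1
4.3 101.6
-176.5 97.7
93.7 100.4
4.9 95.7
-85.2 102.9
tipL [ 0.6376 -0.1029  0.0597] [  57.3 -168.5   59.7] [ 4.4 -4. ] [5.7 0.9]
tipR [ 0.6268 -0.1308  0.0126] [  53.3 -198.1   12.6] [-5.8  4.8] [-7.1 -1.6]
rearR [ 0.5282 -0.1291 -0.0185] [ -43.1 -219.2  -18.5] [-5.9  4.5] [-6.6 -1.2]
rearL [ 0.5465 -0.105   0.0326] [ -30.9 -191.5   32.6] [ 5.6 -4.9] [6.8 0.8]
hfrontmid [ 0.5123 -0.1133  0.0455] [ -62.2 -207.5   45.5] [-0.1  0. ] [-0.1 -0. ]
hendmid [ 0.4202 -0.1119  0.0163] [-152.1 -227.4   16.3] [-0.2  0.2] [-0.3 -0. ]
```

View pics/s0d.png

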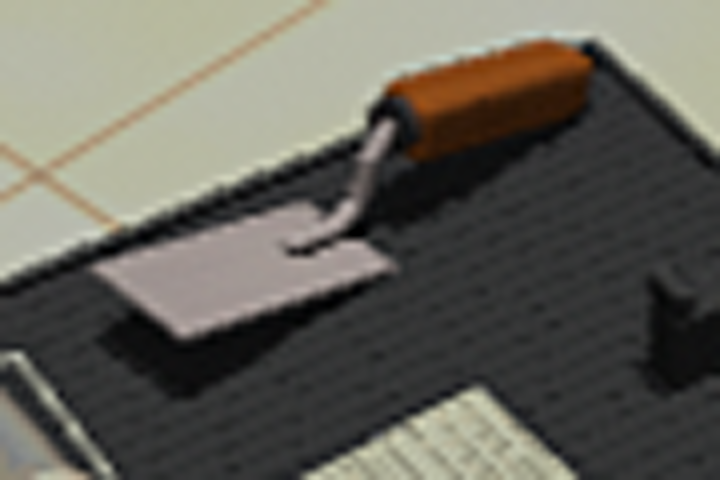

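View pics/t0d.png

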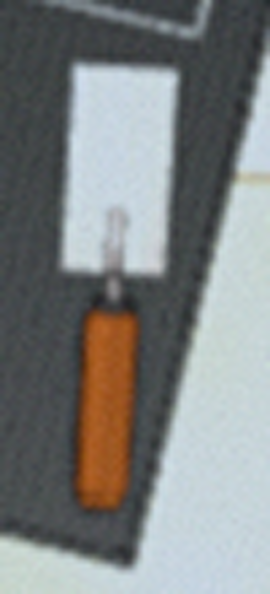

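```bash
cat > look2.py <<'E'
from look1 import w2m
from h import *
s=load("scene0.pkl"); t=load("top0.pkl")
tp=lambda x:np.array([320,150])+(np.array(x)+.5)/5.4-.5
sp=lambda x:np.array([255,175])+(np.array(x)+.5)/8-.5
pairs={"tipL":([72,63],[183,340]),"tipR":([180,67],[90,265]),"rearR":([166,274],[307,200]),"rearL":([62,271],[400,268]),"neckblade":([116,208],[290,247]),"hfront":([110,308],[395,112])}
D={}
for k,(u,v) in pairs.items():
    P=tri(t,tp(u),s,sp(v)); D[k]=P; print(k,P.round(4),w2m(P).round(1)[0], (proj(t,P)[0]-tp(u)).round(1),(proj(s,P)[0]-sp(v)).round(1))
tip=(D['tipL']+D['tipR'])/2;rear=(D['rearL']+D['rearR'])/2
d=tip-rear; print(d, np.linalg.norm(d), "pitch",np.arcsin(d[2]/np.linalg.norm(d)),"yaw w",np.degrees(np.arctan2(d[1],d[0])))
for k,z in(("handle end bottom top-view center",0.02),("f",.03)):
    print(k,w2m(ray(t,tp([[103,508],[107,400],[110,312]]),.045)).round(1).tolist())
E
python3 look2.py | tail -9
```

```text
tipL [ 0.6338 -0.0934  0.0347] [  51.4 -160.1   34.7] [-0.  0.] [-0. -0.]
tipR [ 0.632  -0.1447  0.036 ] [  61.5 -210.5   36. ] [-0.4  0.3] [-0.5 -0.1]
rearR [ 0.5353 -0.1409  0.0069] [ -33.4 -229.1    6.9] [-0.5  0.4] [-0.6 -0.1]
rearL [ 0.5364 -0.0908  0.0049] [ -44.  -180.     4.9] [-0.3  0.2] [-0.3 -0. ]
neckblade [ 0.5655 -0.116   0.0185] [  -9.8 -197.9   18.5] [-0.3  0.2] [-0.3 -0.1]
hfront [ 0.5115 -0.1143  0.0485] [ -62.7 -208.6   48.5] [ 0.2 -0.2] [0.2 0. ]
[ 0.09703568 -0.00319755  0.02939478] 0.10144062682551656 pitch 0.2939898772361727 yaw w -1.8873464936305122
handle end bottom top-view center [[-154.4, -228.5, 45.0], [-105.2, -217.7, 45.0], [-64.5, -208.7, 45.0]]
f [[-154.4, -228.5, 45.0], [-105.2, -217.7, 45.0], [-64.5, -208.7, 45.0]]
```

```bash
cat > mv.py <<'E'
from h import *
from workcell import *
from look1 import mp,Rm,my,w2m
def pose():
    o=observe(); r,p,y=o["tool_rot"]; return o,np.array(o["position"]),R.from_euler("xyz",[r,p,y],degrees=True).as_matrix()
def row(P,Rt,cur=None):
    o,p,Rc=pose() if cur is None else (None,)+cur
    d=Rc.T@(np.array(P)-p)/.025; w=R.from_matrix(Rc.T@Rt).as_rotvec()
    return np.r_[d,w].round(3).tolist()
def m2w(x,y,z): # mat mm -> world m (z mm above mat underside)
    return np.r_[mp+Rm@np.array([x,y])/1000,z/1000]
E
sed -i 's/^print\|^for\|^    /#&/' look1.py; python3 - <<'E'
# rewrite look1 minimal
open('look1.py','w').write('''from h import *
mp=np.array([0.62069,0.07424]); my=-0.2328
c,sn=np.cos(my),np.sin(my); Rm=np.array([[c,-sn],[sn,c]])
def w2m(p): p=np.atleast_2d(p); return np.c_[(p[:,:2]-mp)@Rm,p[:,2:]]*1000
''')
E
python3 - <<'E'
from mv import *
o,p,Rc=pose(); print(Rc.round(3)); print(row([.47,.25,.25],Rc))
E
```

```text
[[-0.965  0.263 -0.   ]
 [ 0.263  0.965 -0.001]
 [ 0.    -0.002 -1.   ]]
[-15.514, -9.393, 0.235, 0.0, 0.0, 0.0]
```

{"method": "servo_tool", "body": {"moves": [[-15.5,-9.4,0.2,0,0,0],[-15.5,-9.4,0.2,0,0,0],[-15.5,-9.4,0.2,0,0,0],[-15.5,-9.4,0.2,0,0,0],[-15.5,-9.4,0.2,0,0,0],[-15.5,-9.4,0.2,0,0,0],[-15.5,-9.4,0.2,0,0,0],[-15.5,-9.4,0.2,0,0,0]], "hand": 1}}

```text
clock: 0.9
position: [0.434, 0.2871, 0.2517]
tool_rot: [-180.0, -0.0, 164.8]
wrist_force: [0.1, 0.6, -0.2]
gripper_width: 0.0856
```

```bash
python3 - <<'E'
from mv import *
o,p,Rc=pose(); print(o['clock'],o['joint_pos'].round(1),p,o['tool_rot'].round(1))
E
```

```text
0.9 [ 33.5   9.5 -14.1  66.4   0.   48.7] [0.43399527 0.28714541 0.25169898] [-180.    -0.   164.8]
```

```bash
cat >> mv.py <<'E'
def trow(yaw,pitch,roll=0):
    "trowel frame rotation from world yaw, nose-up pitch (rad)"
    return R.from_euler("zyx",[yaw,-pitch,roll]).as_matrix()
def tool_from_trow(Rt): # tool x=-trowel x, z=-trowel z
    return Rt@np.diag([-1,1,-1.])
E
cat > st.py <<'E'
from mv import *
o,p,Rc=pose(); print(o['clock'],o['joint_pos'].round(1),p.round(4),o['tool_rot'].round(2),o['wrist_force'].round(1),round(o['gripper_width'],4))
E
python3 - <<'E'
from mv import *
Rg=tool_from_trow(trow(np.radians(-1.7),.288)); H=np.array([.485,-.1143,.0358])
tcp=H-.006*Rg[:,2]; pre=tcp-.06*Rg[:,2]
print(tcp,pre); print(row(pre,Rg)); print(row(tcp,Rg,(pre,Rg)))
E
```

```text
[ 0.48329579 -0.1143      0.04155288] [ 0.46625368 -0.1143      0.09908171]
[-5.463, -15.154, 6.106, -0.043, -0.286, -0.234]
[-0.0, 0.0, 2.4, 0.0, 0.0, 0.0]
```

{"method": "servo_tool", "body": {"moves": [[-5.5,-15.15,6.1,-0.043,-0.286,-0.234],[-5.5,-15.15,6.1,-0.043,-0.286,-0.234],[-5.5,-15.15,6.1,-0.043,-0.286,-0.234],[-5.5,-15.15,6.1,-0.043,-0.286,-0.234],[-5.5,-15.15,6.1,-0.043,-0.286,-0.234],[-5.5,-15.15,6.1,-0.043,-0.286,-0.234],[-5.5,-15.15,6.1,-0.043,-0.286,-0.234],[-5.5,-15.15,6.1,-0.043,-0.286,-0.234],[-5.5,-15.15,6.1,-0.043,-0.286,-0.234],[-5.5,-15.15,6.1,-0.043,-0.286,-0.234],[-5.5,-15.15,6.1,-0.043,-0.286,-0.234]]}}

```text
clock: 2.0
position: [0.4656, -0.113, 0.0988]
tool_rot: [179.4, 16.4, 178.1]
wrist_force: [-0.7, 0.1, -0.1]
gripper_width: 0.0853
```

```bash
python3 st.py; python3 - <<'E'
from mv import *
Rg=tool_from_trow(trow(np.radians(-1.7),.288)); H=np.array([.485,-.1143,.0358])
tcp=H-.006*Rg[:,2]
print(row(tcp,Rg))
for n in("scene","top"):
    c=read_camera(n); pickle.dump(c,open(f"{n}1.pkl","wb"))
crop(load("scene1.pkl"),240,120,130,110,6,"pics/s1.png");crop(load("top1.pkl"),300,130,90,130,4.5,"pics/t1.png",2.2)
E
```

```text
2.0 [-16.6   1.6 -47.7  24.9   4.7 -14.1] [ 0.4656 -0.113   0.0988] [179.42  16.43 178.07] [-0.7  0.1 -0.1] 0.0853
[-0.034, -0.052, 2.396, 0.001, -0.001, -0.003]
```

View pics/s1.png

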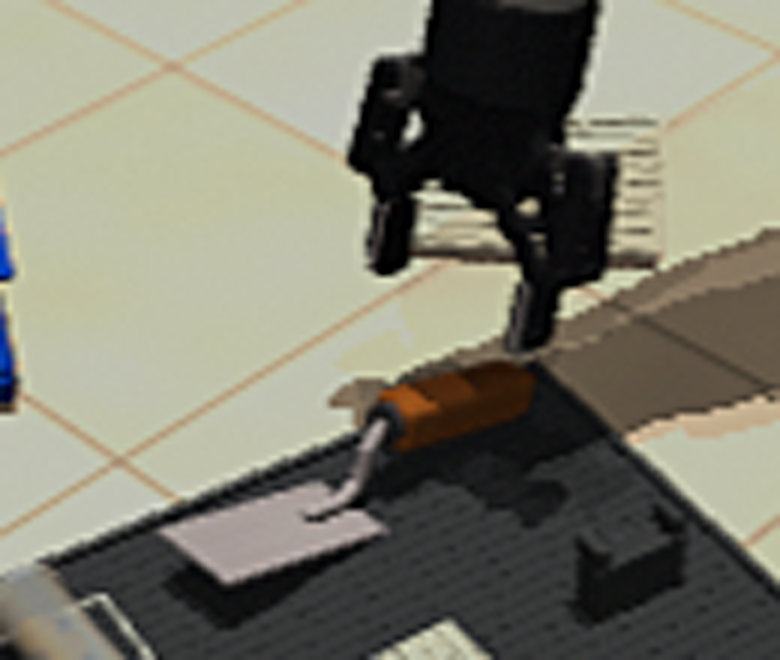

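View pics/t1.png

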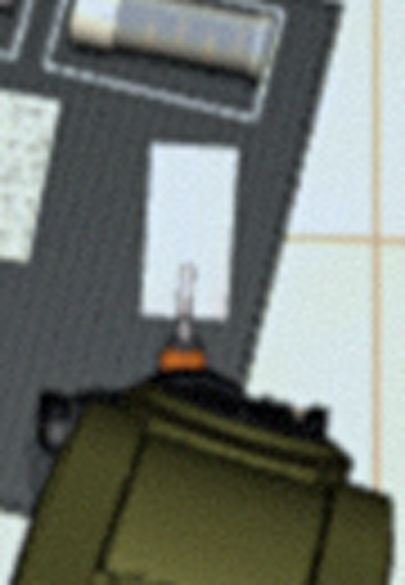

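{"method": "servo_tool", "body": {"moves": [[0,-0.05,0.8,0,0,0],[0,-0.05,1.6,0,0,0],[0,-0.05,2.3,0,0,0],[0,-0.05,2.3,0,0,0]]}}

```text
clock: 2.5
position: [0.4818, -0.112, 0.0429]
tool_rot: [179.4, 16.4, 178.3]
wrist_force: [-1.1, -0.1, -0.6]
gripper_width: 0.0849
```

{"method": "servo_tool", "body": {"moves": [[0,0,0,0,0,0],[0,0,0,0,0,0],[0,0,0,0,0,0],[0,0,0,0,0,0],[0,0,0,0,0,0],[0,0,0,0,0,0],[0,0,0,0,0,0],[0,0,0,0,0,0]], "hand": 0, "grip_force": 80}}

```text
clock: 3.3
position: [0.4831, -0.1138, 0.0453]
tool_rot: [179.4, 16.6, 178.2]
wrist_force: [-3.4, 1.3, 7.6]
gripper_width: 0.0246
```

```bash
python3 st.py; python3 - <<'E'
from mv import *
o,p,Rc=pose(); print(Rc.round(3), (p+.006*Rc[:,2]).round(4))
E
```

```text
3.3 [-16.1   8.5 -49.5  16.1   4.6 -13.7] [ 0.4831 -0.1138  0.0453] [179.44  16.61 178.17] [-3.4  1.3  7.6] 0.0246
[[-0.958  0.029  0.286]
 [ 0.031  1.     0.001]
 [-0.286  0.009 -0.958]] [ 0.4849 -0.1138  0.0395]
```

{"method": "servo_tool", "body": {"moves": [[-0.14,0,-0.48,0,0,0],[-0.4,0,-1.3,0,0,0],[-0.72,0,-2.4,0,0,0],[-1.15,0,-3.83,0,0,0],[-1.15,0,-3.83,0,0,0],[-1.15,0,-3.83,0,0,0]]}}

```text
clock: 3.9
position: [0.4833, -0.115, 0.145]
tool_rot: [179.5, 16.6, 178.2]
wrist_force: [0.1, -0.1, -3.2]
gripper_width: 0.0249
```

```bash
python3 st.py; python3 - <<'E'
from mv import *
for n in("scene","top"):
    c=read_camera(n); pickle.dump(c,open(f"{n}2.pkl","wb"))
crop(load("scene2.pkl"),230,110,130,100,6,"pics/s2.png");crop(load("top2.pkl"),300,120,90,130,4.5,"pics/t2.png",2.2)
E
```

```text
3.9 [-16.2  -0.3 -42.4  31.9   4.6 -13.8] [ 0.4833 -0.115   0.145 ] [179.5   16.63 178.19] [ 0.1 -0.1 -3.2] 0.0249
```

View pics/s2.png

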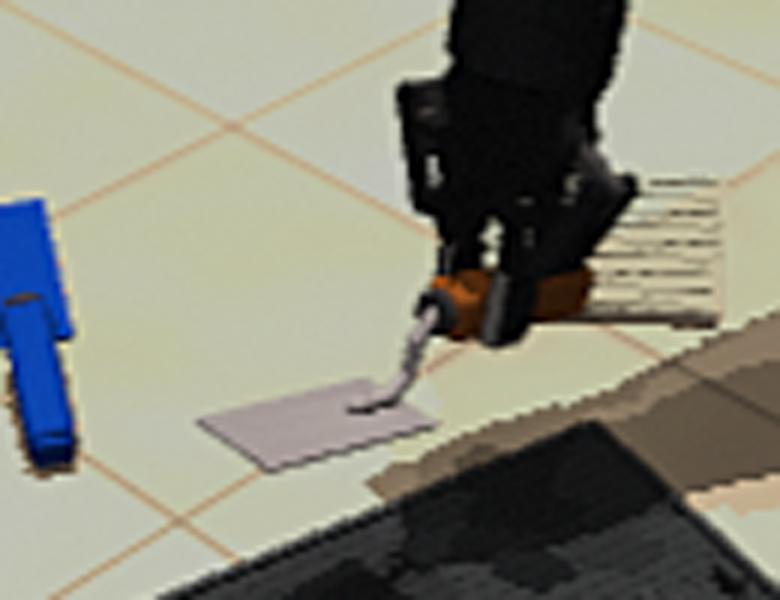

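View pics/t2.png

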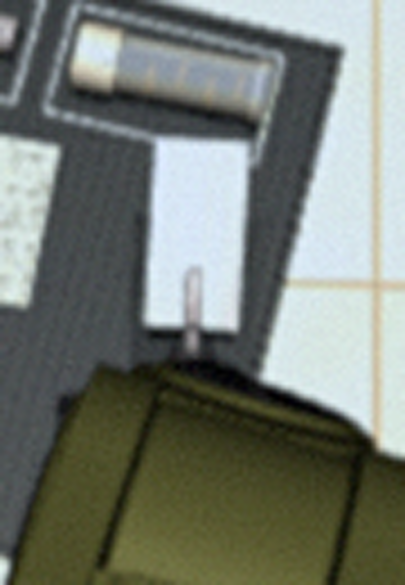

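```bash
cat > blade.py <<'E'
from mv import *
def blade(s,t,sp,tp,pairs,verbose=True):
    D={}
    for k,(u,v) in pairs.items():
        P=tri(t,tp(u),s,sp(v)); D[k]=P; print(k,P.round(4),w2m(P).round(1)[0],(proj(t,P)[0]-tp(u)).round(1))
    tip=(D['tipL']+D['tipR'])/2;rear=(D['rearL']+D['rearR'])/2; lat=(D['tipL']+D['rearL']-D['tipR']-D['rearR'])/2
    d=tip-rear; print("tip",tip.round(4),"rear",rear.round(4),"len",np.linalg.norm(d).round(4),"pitch",np.arcsin(d[2]/np.linalg.norm(d)).round(3),"yaw",np.degrees(np.arctan2(d[1],d[0])).round(2),"roll",np.arcsin(lat[2]/np.linalg.norm(lat)).round(3),np.linalg.norm(lat).round(4))
    return tip,rear
E
python3 - <<'E'
from blade import *
s=load("scene2.pkl"); t=load("top2.pkl")
tp=lambda x:np.array([300,120])+(np.array(x)+.5)/4.5-.5
sp=lambda x:np.array([230,110])+(np.array(x)+.5)/6-.5
tip,rear=blade(s,t,sp,tp,{"tipL":([153,138],[267,470]),"tipR":([250,140],[198,420]),"rearR":([239,331],[365,378]),"rearL":([144,326],[437,425])})
o,p,Rc=pose()
Rt=Rc@np.diag([-1,1,-1.]); print("tip in toolish(trowel axes) rel TCP",(Rt.T@(tip-p)).round(4),"rear",(Rt.T@(rear-p)).round(4))
E
```

```text
tipL [ 0.6326 -0.0941  0.1337] [  50.4 -161.   133.7] [ 0.5 -0.4]
tipR [ 0.6312 -0.1438  0.1337] [  60.5 -209.7  133.7] [-0.2  0.2]
rearR [ 0.5347 -0.1421  0.1039] [ -33.7 -230.3  103.9] [ 0.1 -0.1]
rearL [ 0.5366 -0.0918  0.1042] [ -43.6 -181.   104.2] [ 0.3 -0.3]
tip [ 0.6319 -0.1189  0.1337] rear [ 0.5356 -0.1169  0.104 ] len 0.1007 pitch 0.299 yaw -1.19 roll 0.003 0.05
tip in toolish(trowel axes) rel TCP [ 0.1416 -0.0002 -0.0513] rear [ 0.0409 -0.0013 -0.0525]
```

```bash
cat > plan.py <<'E'
from mv import *
TC=np.array([15.2,-53.5]); TY=np.radians(4.6)  # tile centre, yaw in mat
WY=TY+my+np.pi/2   # world yaw of tile +y dir
tip_t=np.array([.141,-.0005,-.0525])  # tip underside middle in trowel-ish axes from TCP
def tile2w(Y,Z,X=0):
    xy=TC+np.array([np.cos(TY)*X-np.sin(TY)*Y,np.sin(TY)*X+np.cos(TY)*Y]); return m2w(xy[0],xy[1],5+Z)
def tcp_for_tip(P,yaw,pitch):
    Rt=trow(yaw,pitch); return P-Rt@tip_t, tool_from_trow(Rt)
E
python3 - <<'E'
from plan import *
P,Rg=tcp_for_tip(tile2w(-95,70),WY,-.05); print(P,tile2w(-95,70),row(P,Rg))
E
```

```text
[ 0.58944033 -0.21450806  0.12852971] [ 0.60870456 -0.07522073  0.075     ] [-4.094, -3.881, 1.765, -0.234, 0.283, -1.434]
```

{"method": "servo_tool", "body": {"moves": [[-4.1,-3.88,1.76,-0.234,0.283,-1.434],[-4.1,-3.88,1.76,-0.234,0.283,-1.434],[-4.1,-3.88,1.76,-0.234,0.283,-1.434],[-4.1,-3.88,1.76,-0.234,0.283,-1.434],[-4.1,-3.88,1.76,-0.234,0.283,-1.434],[-4.1,-3.88,1.76,-0.234,0.283,-1.434],[-4.1,-3.88,1.76,-0.234,0.283,-1.434],[-4.1,-3.88,1.76,-0.234,0.283,-1.434],[-4.1,-3.88,1.76,-0.234,0.283,-1.434],[-4.1,-3.88,1.76,-0.234,0.283,-1.434],[-4.1,-3.88,1.76,-0.234,0.283,-1.434],[-4.1,-3.88,1.76,-0.234,0.283,-1.434]]}}

```text
clock: 5.2
position: [0.5901, -0.2143, 0.1286]
tool_rot: [177.2, -0.4, -98.9]
wrist_force: [-0.3, 1.2, -1.5]
gripper_width: 0.0247
```

```bash
python3 st.py; python3 - <<'E'
from plan import *
P,Rg=tcp_for_tip(tile2w(-95,70),WY,-.05); print(row(P,Rg))
for n in("scene","top"):
    c=read_camera(n); pickle.dump(c,open(f"{n}3.pkl","wb"))
crop(load("scene3.pkl"),240,140,120,100,6.4,"pics/s3.png");crop(load("top3.pkl"),260,130,120,100,6.4,"pics/t3.png",2.2)
E
```

```text
5.2 [ -19.5   27.3   -6.2   59.2   -0.9 -100.6] [ 0.5901 -0.2143  0.1286] [177.19  -0.41 -98.87] [-0.3  1.2 -1.5] 0.0247
[0.011, 0.026, 0.004, -0.0, 0.001, -0.003]
```

View pics/s3.png

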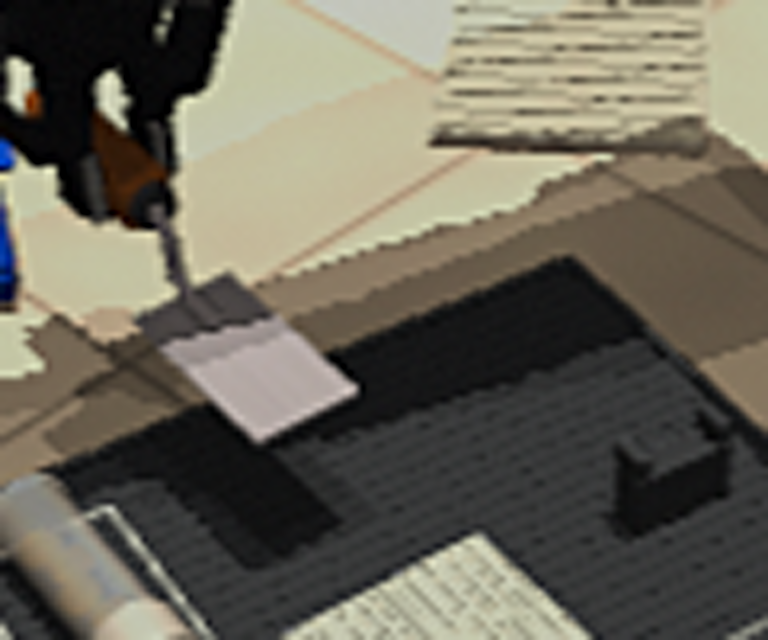

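View pics/t3.png

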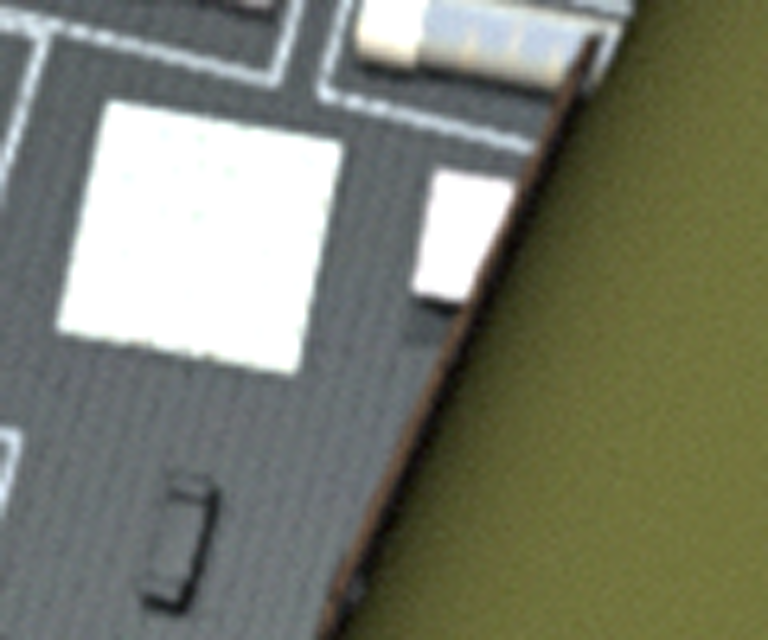

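```bash
python3 - <<'E'
from plan import *
s=load("scene3.pkl"); t=load("top3.pkl")
tp=lambda x:np.array([260,130])+(np.array(x)+.5)/6.4-.5
sp=lambda x:np.array([240,140])+(np.array(x)+.5)/6.4-.5
L=tri(t,tp([413,295]),s,sp([358,389])); Rr=tri(t,tp([434,170]),s,sp([262,442]))
print("tipL",L,"tipR",Rr,w2m(L).round(1),w2m(Rr).round(1)); tip=(L+Rr)/2
o,p,Rc=pose(); Rt=Rc@np.diag([-1,1,-1.])
print("tip rel",(Rt.T@(tip-p)).round(4),"width",np.linalg.norm(L-Rr), "expected tip",tile2w(-95,70))
d=L-Rr; print("lat yaw",np.degrees(np.arctan2(d[1],d[0]))-90)
a=w2m(ray(t,tp(np.array([[107,101],[343,143],[299,374],[58,330]])),.013)); print(a.round(1).tolist(),a.mean(0))
for i in range(4):
    d=a[(i+1)%4]-a[i]; print(np.degrees(np.arctan2(d[1],d[0])).round(1),np.linalg.norm(d).round(1))
# scene rear: solve point on ray with z so that blade length 100
for nm,q,tp_ in(("rearR",[137,320],Rr),("rearL",[230,273],L)):
    best=min(np.arange(.05,.11,.0005),key=lambda z:abs(np.linalg.norm(ray(s,sp(q),z)[0]-tp_)-.1)); P=ray(s,sp(q),best)[0]; print(nm,P,(tp_-P),np.linalg.norm(P-tp_))
E
```

```text
tipL [ 0.58404748 -0.07197349  0.07492819] tipR [ 0.63416194 -0.07785501  0.0749964 ] [[  -1.9 -150.7   74.9]] [[  48.2 -144.9   75. ]]
tip rel [ 0.1415  0.0003 -0.0535] width 0.05045845640074294 expected tip [ 0.60870456 -0.07522073  0.075     ]
lat yaw 83.30628364300085
[[61.7, -0.4, 13.0], [69.4, -101.1, 13.0], [-31.1, -109.6, 13.0], [-38.8, -8.4, 13.0]] [ 15.30620027 -54.8909924   13.        ]
-85.6 101.0
-175.2 100.9
94.3 101.5
4.6 100.7
rearR [ 0.61629778 -0.17605701  0.073     ] [0.01786416 0.098202   0.0019964 ] 0.09983359437269745
rearL [ 0.5676425  -0.17070373  0.0735    ] [0.01640499 0.09873025 0.00142819] 0.10009408015563252
```

```bash
sed -i 's/TC=np.array(\[15.2,-53.5\])/TC=np.array([15.3,-54.3])/; s/\[.141,-.0005,-.0525\]/[.1415,0,-.0540]/' plan.py; python3 - <<'E'
from plan import *
P,Rg=tcp_for_tip(tile2w(-62,8),WY,-.08); print(row(P,Rg))
P1,_=tcp_for_tip(tile2w(-62,0),WY,-.08); print(row(P1,Rg,(P,Rg)))
E
```

```text
[-1.301, -0.171, 2.422, -0.031, 0.005, -0.002]
[-0.004, -0.025, 0.319, 0.0, 0.0, 0.0]
```

```bash
sed -i 's/"zyx",\[yaw,-pitch,roll\]/"ZYX",[yaw,-pitch,roll]/' mv.py; python3 - <<'E'
from plan import *
P,Rg=tcp_for_tip(tile2w(-62,15),WY,-.06); print(row(P,Rg))
E
```

```text
[-1.41, 0.029, 1.876, 0.048, 0.053, -0.001]
```

{"method": "servo_tool", "body": {"moves": [[-0.4,0,0.5,0.048,0.053,0],[-0.9,0,1.2,0.048,0.053,0],[-1.41,0.03,1.88,0.048,0.053,0],[-1.41,0.03,1.88,0.048,0.053,0],[-1.41,0.03,1.88,0.048,0.053,0]]}}

```text
clock: 5.8
position: [0.5929, -0.1801, 0.0833]
tool_rot: [-180.0, -3.5, -98.7]
wrist_force: [0.9, -1.1, -1.9]
gripper_width: 0.0248
```

```bash
python3 st.py; python3 - <<'E'
from plan import *
P,Rg=tcp_for_tip(tile2w(-62,15),WY,-.06); print(row(P,Rg))
for n in("scene","top"):
    c=read_camera(n); pickle.dump(c,open(f"{n}4.pkl","wb"))
crop(load("scene4.pkl"),250,160,100,80,8,"pics/s4.png");crop(load("top4.pkl"),260,130,120,100,6.4,"pics/t4.png",2.2)
E
```

```text
5.8 [-15.2  26.4 -14.2  49.   -3.5 -96.5] [ 0.5929 -0.1801  0.0833] [-179.97   -3.5   -98.69] [ 0.9 -1.1 -1.9] 0.0248
[-0.012, 0.01, 0.035, -0.001, -0.001, 0.001]
```

View pics/s4.png

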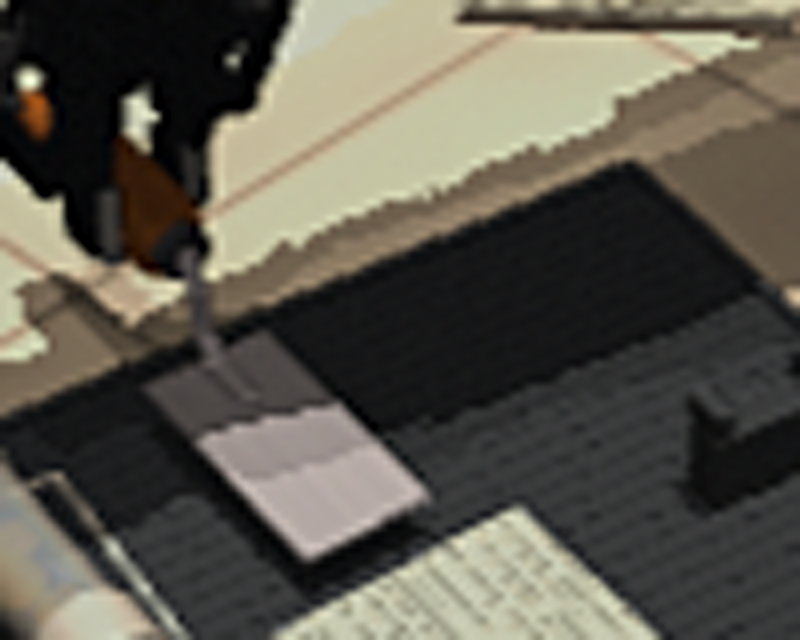

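View pics/t4.png

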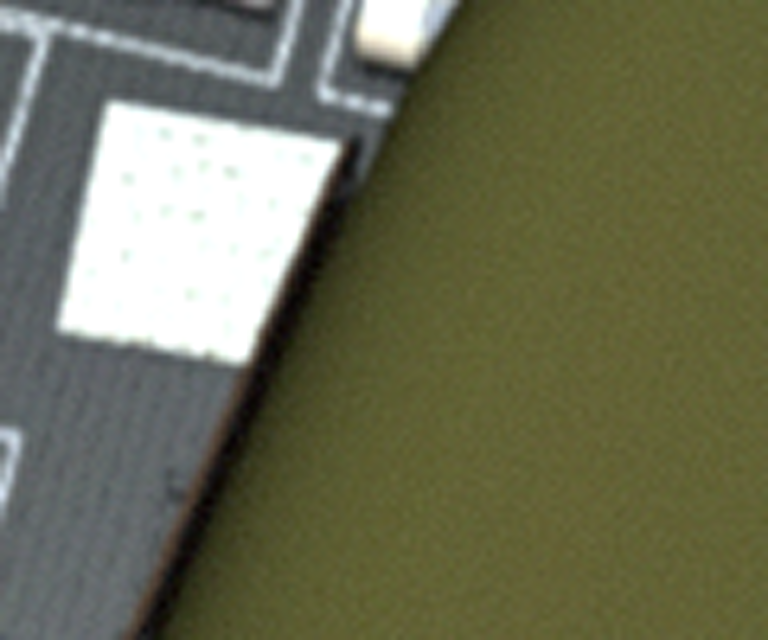

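{"method": "servo_tool", "body": {"moves": [[0,0,0.2,0,0,0],[0,0,0.4,0,0,0],[0,0,0.48,0,0,0],[0,0,0.5,0,0,0],[0,0,0.52,0,0,0],[0,0,0.52,0,0,0]]}}

```text
clock: 6.5
position: [0.5932, -0.1807, 0.0701]
tool_rot: [-179.9, -3.5, -98.7]
wrist_force: [-0.1, -0.3, -1.7]
gripper_width: 0.0249
```

{"method": "servo_tool", "body": {"moves": [[0,0,0.04,0,0,0],[0,0,0.06,0,0,0],[0,0,0.06,0,0,0]]}}

```text
clock: 6.8
position: [0.5931, -0.1807, 0.0686]
tool_rot: [-179.9, -3.5, -98.6]
wrist_force: [0.7, -0.3, -1.7]
gripper_width: 0.0249
```

{"method": "servo_tool", "body": {"moves": [[0,0,0.02,0,0,0],[0,0,0.04,0,0,0],[0,0,0.04,0,0,0]]}}

```text
clock: 7.1
position: [0.5932, -0.1808, 0.0677]
tool_rot: [-179.9, -3.5, -98.7]
wrist_force: [1.8, 0.1, -1.0]
gripper_width: 0.025
```

{"method": "servo_tool", "body": {"moves": [[0,0,0.02,0,0,0],[0,0,0.04,0,0,0],[0,0,0.04,0,0,0]]}}

```text
clock: 7.4
position: [0.5933, -0.181, 0.067]
tool_rot: [-179.9, -3.5, -98.7]
wrist_force: [0.1, -1.1, 1.1]
gripper_width: 0.0246
```

{"method": "servo_tool", "body": {"moves": [[0,0,0.02,0,0,0],[0,0,0.04,0,0,0],[0,0,0.04,0,0,0]]}}

```text
clock: 7.7
position: [0.5933, -0.1813, 0.0661]
tool_rot: [-179.9, -3.5, -98.7]
wrist_force: [-1.2, -3.4, 4.6]
gripper_width: 0.0247
```

```bash
sed -i 's/\[.1415,0,-.0540\]/[.1415,0,-.0537]/' plan.py; cat >> plan.py <<'E'
def tipnow():
    o,p,Rc=pose(); Rt=Rc@np.diag([-1,1,-1.]); tip=p+Rt@tip_t; m=w2m(tip)[0]; d=m[:2]-TC
    return tip,np.array([np.cos(TY)*d[0]+np.sin(TY)*d[1],-np.sin(TY)*d[0]+np.cos(TY)*d[1],m[2]-5])
E
python3 - <<'E'
from plan import *
print(tipnow())
P,Rg=tcp_for_tip(tile2w(-44,0),WY,-.06); print(row(P,Rg))
E
```

```text
(array([ 0.61417294, -0.04494031,  0.00385077]), array([  0.76905824, -63.43484281,  -1.14923326]))
[-0.77, 0.034, -0.086, -0.002, -0.001, 0.001]
```

{"method": "servo_tool", "body": {"moves": [[0,0,-0.02,0,0,0],[-0.15,0.01,-0.03,0,0,0],[-0.3,0.02,-0.04,0,0,0],[-0.45,0.02,-0.05,0,0,0],[-0.6,0.03,-0.06,0,0,0],[-0.66,0.03,-0.065,0,0,0],[-0.66,0.03,-0.065,0,0,0]]}}

```text
clock: 8.4
position: [0.595, -0.1639, 0.0663]
tool_rot: [-179.9, -3.5, -98.6]
wrist_force: [0.3, -2.2, 3.3]
gripper_width: 0.0247
```

```bash
python3 st.py; python3 -c "
from plan import *
print(tipnow())"
```

```text
8.4 [-13.7  27.2 -15.4  47.   -3.4 -95.1] [ 0.595  -0.1639  0.0663] [-179.93   -3.46  -98.62] [ 0.3 -2.2  3.3] 0.0247
(array([ 0.61576529, -0.02745132,  0.00415721]), array([ -0.31408264, -45.90694709,  -0.84278509]))
```

```bash
python3 - <<'E'
from plan import *
c=read_camera("scene"); pickle.dump(c,open("scene5.pkl","wb"))
crop(c,250,170,100,80,8,"pics/s5.png")
print(proj(c,[tile2w(-50,4,-50),tile2w(-50,4,50)]))
E
```

```text
[[313.78834046 223.4644775 ]
 [283.175074   239.95165389]]
```

View pics/s5.png

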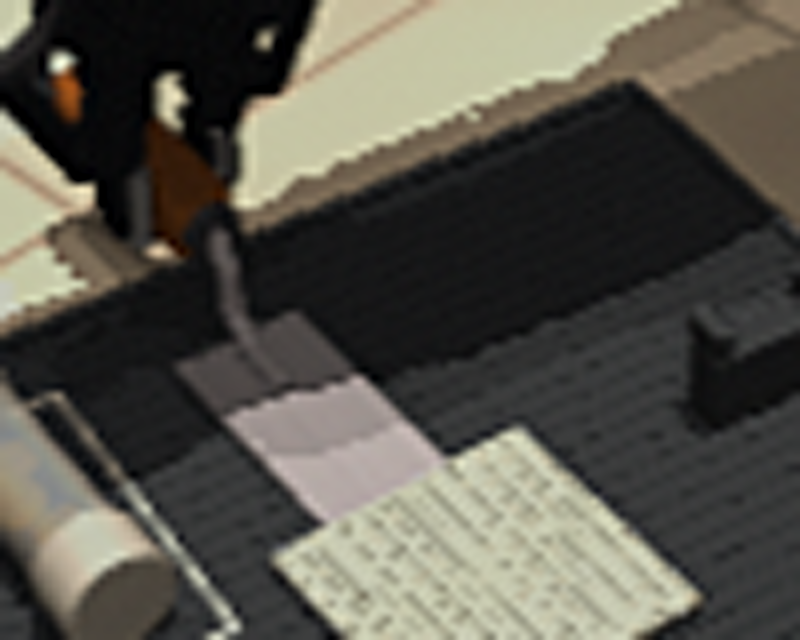

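```bash
cat > flip.py <<'E'
from plan import *
def pt(phi,a):
    b=max(0,(-35-a)*4/15); f=np.radians(phi); b0=np.arctan2(4,15)
    rot=lambda p,c,t:np.array([c[0]+np.cos(t)*(p[0]-c[0])+np.sin(t)*(p[1]-c[1]),c[1]-np.sin(t)*(p[0]-c[0])+np.cos(t)*(p[1]-c[1])])
    p=rot((a,b),(35,0),min(f,b0))
    if f>b0: p=rot(p,(35+np.hypot(15,4),0),min(f,np.pi/2)-b0)
    if f>np.pi/2: p=rot(p,(35+np.hypot(15,4)+4,0),f-np.pi/2)
    return p
def aofphi(phi): return np.interp(phi,[0,15,60],[-43.5,-43.5,-28])
E
python3 - <<'E'
from flip import *
o,p,Rc=pose(); tip,loc=tipnow(); print(loc)
for ph in list(range(0,91,5))+[95,100]:
    q=pt(ph,aofphi(ph)); P,Rg=tcp_for_tip(tile2w(q[0],q[1]-2),WY,-.06)
    print(ph,q.round(1),(Rc.T@(P-p)/.025).round(2))
E
```

```text
[ -0.27486731 -45.91343645  -0.82845156]
0 [-43.5   2.3] [-0.09 -0.   -0.05]
5 [-43.    9.1] [-0.1  -0.   -0.32]
10 [-41.9  15.9] [-0.12 -0.   -0.6 ]
15 [-40.2  22.5] [-0.17 -0.   -0.87]
20 [-36.5  29.3] [-0.31 -0.01 -1.15]
25 [-32.2  35.7] [-0.46 -0.01 -1.41]
30 [-27.5  41.5] [-0.64 -0.01 -1.65]
35 [-22.5  46.8] [-0.83 -0.01 -1.88]
40 [-17.1  51.5] [-1.03 -0.01 -2.08]
45 [-11.1  56. ] [-1.26 -0.01 -2.27]
50 [-4.9 59.8] [-1.5  -0.01 -2.44]
55 [ 1.5 63. ] [-1.75 -0.01 -2.58]
60 [ 8.1 65.5] [-2.   -0.01 -2.7 ]
65 [13.9 69. ] [-2.23 -0.01 -2.85]
70 [20.1 71.9] [-2.46 -0.01 -2.98]
75 [26.5 74.3] [-2.71 -0.01 -3.09]
80 [33.  76.1] [-2.97 -0.01 -3.18]
85 [39.7 77.4] [-3.24 -0.01 -3.25]
90 [46.5 78. ] [-3.51 -0.01 -3.29]
95 [53.4 78.4] [-3.78 -0.01 -3.32]
100 [60.2 78.2] [-4.05 -0.02 -3.33]
```

{"method": "servo_tool", "body": {"moves": [[-0.06,0,-0.01,0,0,0],[-0.1,0,-0.04,0,0,0],[-0.1,0,-0.12,0,0,0],[-0.1,0,-0.22,0,0,0],[-0.1,0,-0.32,0,0,0],[-0.11,0,-0.46,0,0,0],[-0.12,0,-0.6,0,0,0],[-0.12,0,-0.6,0,0,0]]}}

```text
clock: 9.25
position: [0.5957, -0.1605, 0.0817]
tool_rot: [-179.9, -3.5, -98.6]
wrist_force: [-0.0, -0.6, -2.0]
gripper_width: 0.0251
```

```bash
python3 - <<'E'
from plan import *
print(tipnow())
c=read_camera("scene"); pickle.dump(c,open("scene6.pkl","wb"))
crop(c,250,170,100,80,8,"pics/s6.png")
E
python3 st.py
```

```text
(array([ 0.61655139, -0.02407542,  0.01945724]), array([ -0.04998696, -42.45080661,  14.45723762]))
9.3 [-13.4  26.3 -14.6  48.7  -3.5 -94.7] [ 0.5956 -0.1605  0.0814] [-179.91   -3.49  -98.64] [-0.5  0.4 -2.7] 0.025
```

View pics/s6.png

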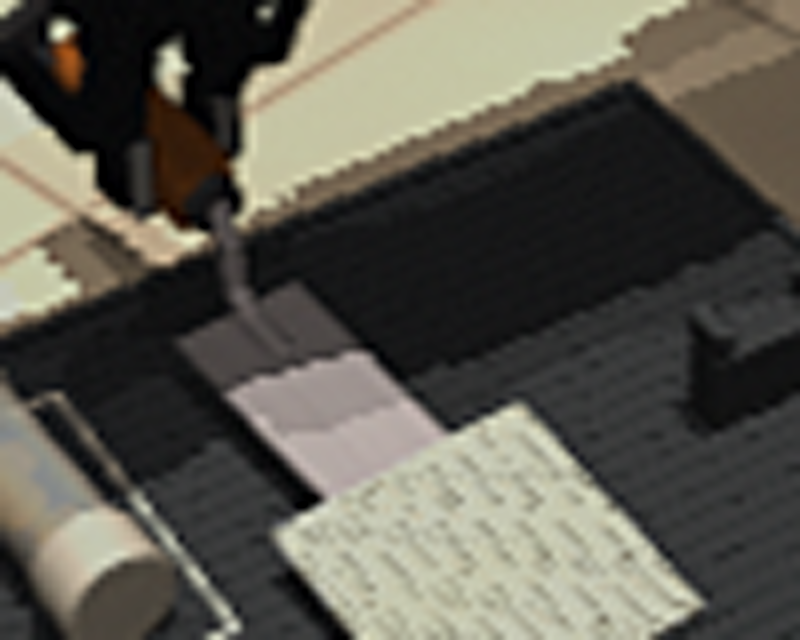

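{"method": "servo_tool", "body": {"moves": [[-0.02,0,-0.14,0,0,0],[-0.05,0,-0.27,0,0,0],[-0.12,0,-0.41,0,0,0],[-0.19,0,-0.55,0,0,0],[-0.26,0,-0.68,0,0,0],[-0.34,0,-0.81,0,0,0],[-0.43,0,-0.93,0,0,0],[-0.52,0,-1.05,0,0,0],[-0.61,0,-1.17,0,0,0],[-0.71,0,-1.28,0,0,0],[-0.81,0,-1.38,0,0,0],[-0.91,0,-1.48,0,0,0]]}}

```text
clock: 10.5
position: [0.5992, -0.1356, 0.1168]
tool_rot: [-179.9, -3.5, -98.6]
wrist_force: [-0.7, -0.7, -2.4]
gripper_width: 0.0244
```

```bash
python3 - <<'E'
from plan import *
print(tipnow())
c=read_camera("scene"); pickle.dump(c,open("scene7.pkl","wb"))
crop(c,250,160,100,80,8,"pics/s7.png")
E
python3 st.py
```

```text
(array([0.61995585, 0.00075821, 0.05458267]), array([ -0.45787265, -17.38822608,  49.58267474]))
10.55 [-11.   24.3 -12.6  52.9  -3.5 -92.4] [ 0.5994 -0.1352  0.1172] [-179.92   -3.47  -98.63] [-0.1 -0.6 -1.1] 0.025
```

View pics/s7.png

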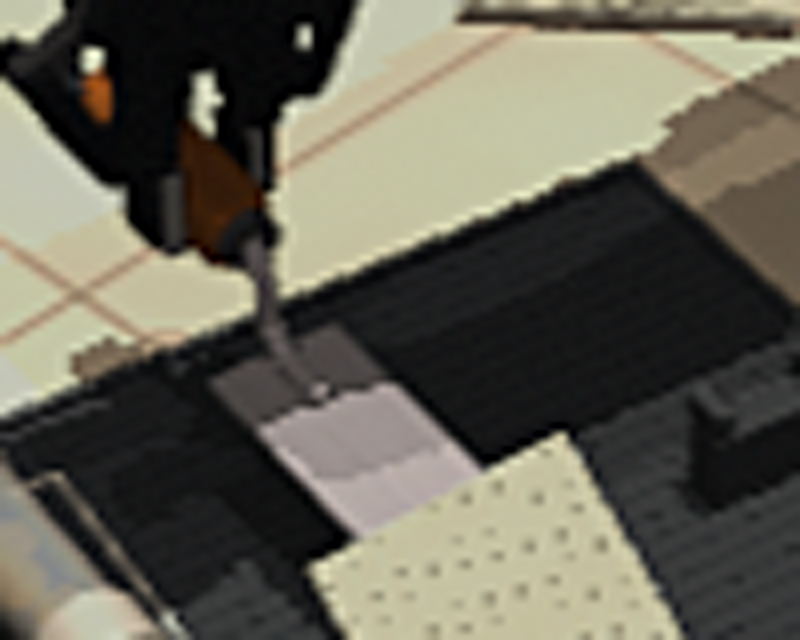

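```bash
python3 - <<'E'
from flip import *
c=load("scene7.pkl")
im=c["pixels"].copy()
im=cv2.resize(im[180:290,250:370],None,fx=6,fy=6,interpolation=cv2.INTER_CUBIC)
for Y,Z,X in((50.5,0,-50),(50.5,0,50),(*pt(40,-50),-50),(*pt(40,-50),50)):
    u=(proj(c,tile2w(Y,Z,X))[0]-[250,180]+.5)*6; cv2.circle(im,tuple(u.astype(int)),4,(0,0,255),1)
cv2.imwrite("pics/s7b.png",im)
E
```

```text
(no output)
```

View pics/s7b.png

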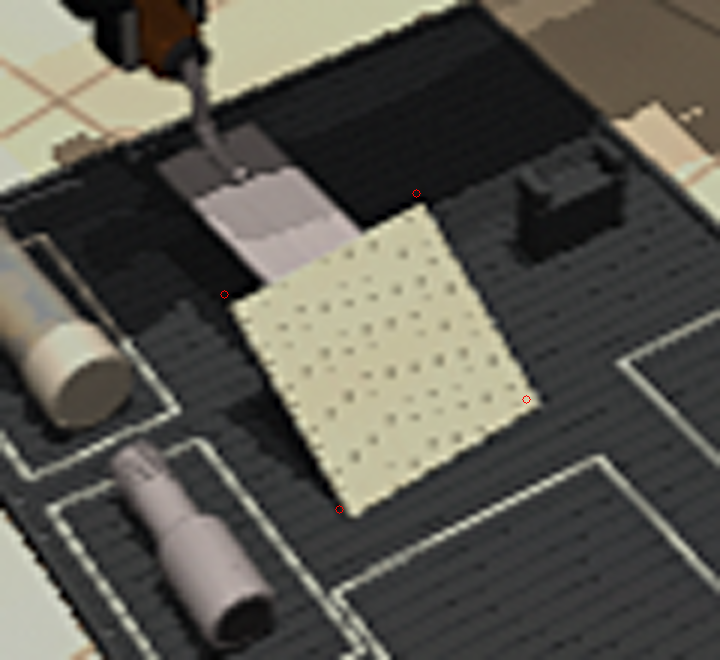

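{"method": "servo_tool", "body": {"moves": [[-0.11,0,-0.1,0,0,0],[-0.23,0,-0.19,0,0,0],[-0.35,0,-0.28,0,0,0],[-0.47,0,-0.36,0,0,0],[-0.6,0,-0.43,0,0,0],[-0.72,0,-0.5,0,0,0],[-0.85,0,-0.56,0,0,0],[-0.97,0,-0.62,0,0,0],[-1.08,0,-0.7,0,0,0],[-1.2,0,-0.77,0,0,0],[-1.32,0,-0.84,0,0,0],[-1.43,0,-0.9,0,0,0]]}}

```text
clock: 11.75
position: [0.6047, -0.0989, 0.1371]
tool_rot: [-179.9, -3.5, -98.6]
wrist_force: [0.3, -0.4, -2.2]
gripper_width: 0.0249
```

```bash
python3 - <<'E'
from flip import *
print(tipnow())
c=read_camera("scene"); pickle.dump(c,open("scene8.pkl","wb"))
im=c["pixels"].copy()
im=cv2.resize(im[170:290,250:370],None,fx=5,fy=5,interpolation=cv2.INTER_CUBIC)
cv2.imwrite("pics/s8.png",im)
E
python3 st.py
```

```text
(array([0.62552876, 0.03746305, 0.07486784]), array([-0.52600782, 19.7372119 , 69.86784368]))
11.8 [ -7.5  23.3 -11.2  55.5  -3.5 -88.9] [ 0.6049 -0.0985  0.1373] [-179.93   -3.46  -98.63] [ 0.7 -0.1 -1.5] 0.0247
```

View pics/s8.png

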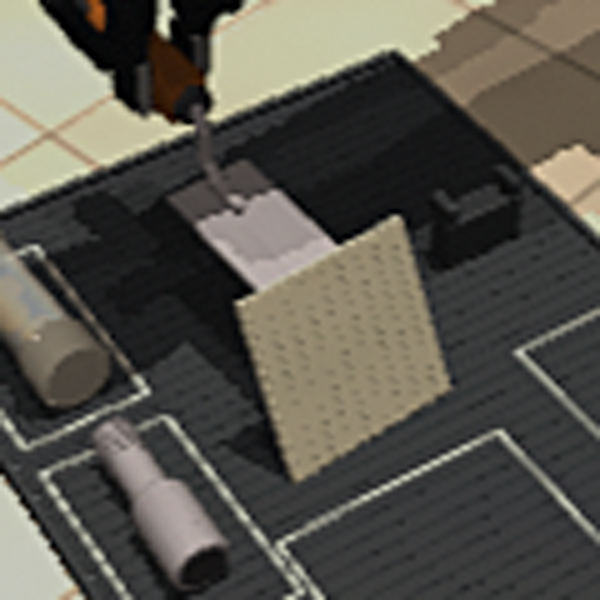

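{"method": "servo_tool", "body": {"moves": [[-0.12,0,-0.06,0,0,0],[-0.25,0,-0.11,0,0,0],[-0.38,0,-0.16,0,0,0],[-0.51,0,-0.2,0,0,0],[-0.64,0,-0.24,0,0,0],[-0.76,0,-0.27,0,0,0],[-0.86,0,-0.285,0,0,0],[-0.95,0,-0.3,0,0,0],[-1.02,0,-0.31,0,0,0],[-1.05,0,-0.31,0,0,0],[-1.08,0,-0.31,0,0,0]]}}

```text
clock: 12.9
position: [0.6088, -0.0721, 0.1429]
tool_rot: [-179.9, -3.5, -98.7]
wrist_force: [-0.1, -0.5, -2.3]
gripper_width: 0.0248
```

```bash
python3 - <<'E'
from flip import *
print(tipnow())
c=read_camera("scene"); pickle.dump(c,open("scene9.pkl","wb"))
im=c["pixels"].copy()
im=cv2.resize(im[170:290,250:370],None,fx=5,fy=5,interpolation=cv2.INTER_CUBIC)
cv2.imwrite("pics/s9.png",im)
E
python3 st.py
```

```text
(array([0.62955948, 0.06430253, 0.0807174 ]), array([-0.61964365, 46.87750654, 75.71739757]))
12.95 [ -5.   23.2 -10.6  56.4  -3.5 -86.4] [ 0.6088 -0.072   0.1429] [-179.95   -3.49  -98.65] [-0.4  0.1 -1.9] 0.0248
```

View pics/s9.png

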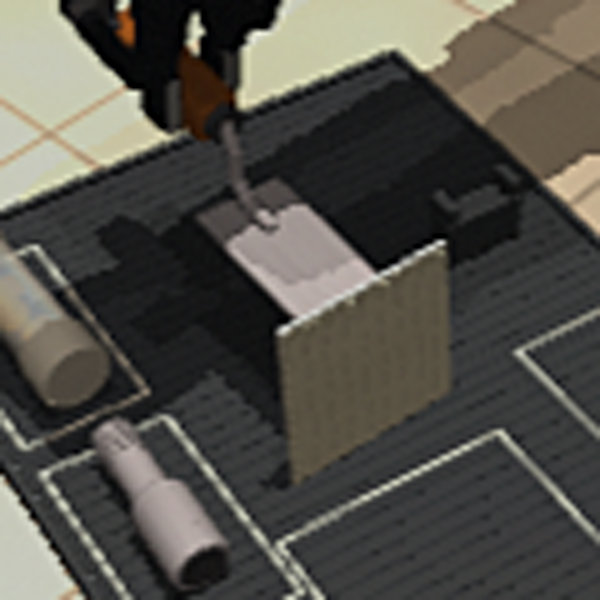

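{"method": "servo_tool", "body": {"moves": [[-0.06,0,0,0,0,0],[-0.12,0,0,0,0,0],[-0.18,0,0,0,0,0],[-0.24,0,0,0,0,0],[-0.3,0,0,0,0,0],[-0.36,0,0,0,0,0],[-0.42,0,0,0,0,0],[-0.42,0,0,0,0,0],[-0.42,0,0,0,0,0],[-0.42,0,0,0,0,0]]}}

```text
clock: 13.95
position: [0.6104, -0.0618, 0.1423]
tool_rot: [-179.9, -3.5, -98.7]
wrist_force: [-0.3, 0.2, -1.8]
gripper_width: 0.0249
```

```bash
cat > snap.py <<'E'
import sys
from flip import *
n=sys.argv[1]; x,y,w,h,f=map(int,sys.argv[2:7])
c=read_camera("scene"); pickle.dump(c,open(f"scene{n}.pkl","wb"))
crop(c,x,y,w,h,f,f"pics/s{n}.png"); print(tipnow())
E
python3 snap.py 10 250 160 120 120 5; python3 st.py
```

```text
(array([0.63116277, 0.07459156, 0.08010665]), array([-0.59811688, 57.29068089, 75.10665313]))
14.0 [ -4.   23.3 -10.5  56.5  -3.5 -85.4] [ 0.6104 -0.0618  0.1423] [-179.94   -3.49  -98.65] [ 0. -0. -2.] 0.0248
```

View pics/s10.png

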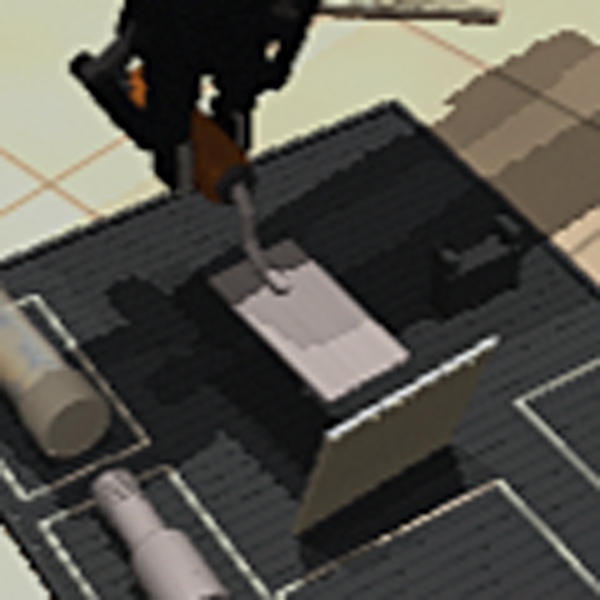

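{"method": "servo_tool", "body": {"moves": [[0,0,0,0,0,0],[0,0,0,0,0,0],[0,0,0,0,0,0],[0.4,0,0,0,0,0],[1.2,0,0,0,0,0],[2,0,0,0,0,0],[2.6,0,0,0,0,0],[3,0,0,0,0,0],[3,0,0,0,0,0]]}}

```text
clock: 14.9
position: [0.5989, -0.1372, 0.147]
tool_rot: [-179.9, -3.5, -98.8]
wrist_force: [-0.3, -0.3, -2.0]
gripper_width: 0.0247
```

```bash
python3 snap.py 11 250 190 120 120 5; python3 st.py; python3 -c "
from h import *
from workcell import *
c=read_camera('top'); pickle.dump(c,open('top11.pkl','wb')); crop(c,180,90,180,160,4,'pics/t11.png',2)"
```

```text
(array([6.20005585e-01, 1.04394546e-04, 8.47898111e-02]), array([ -0.30938796, -18.02689211,  79.78981107]))
14.95 [-11.1  22.9 -10.5  56.4  -3.5 -92.4] [ 0.599  -0.1363  0.147 ] [-179.94   -3.47  -98.72] [ 0.1  0.  -2.4] 0.0246
```

View pics/s11.png

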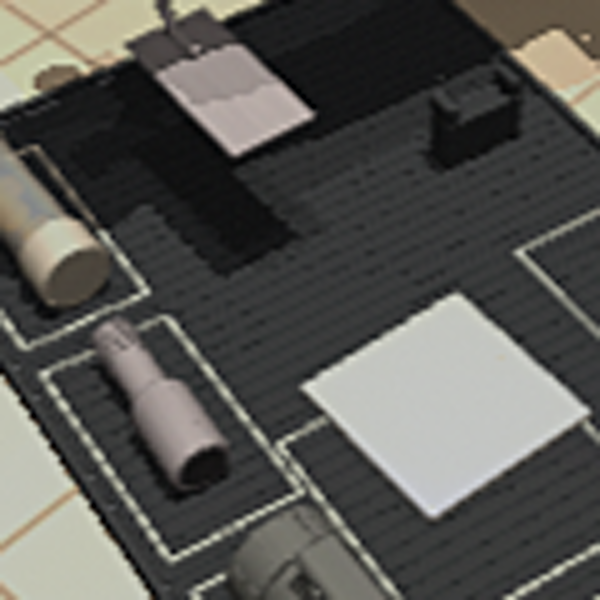

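View pics/t11.png

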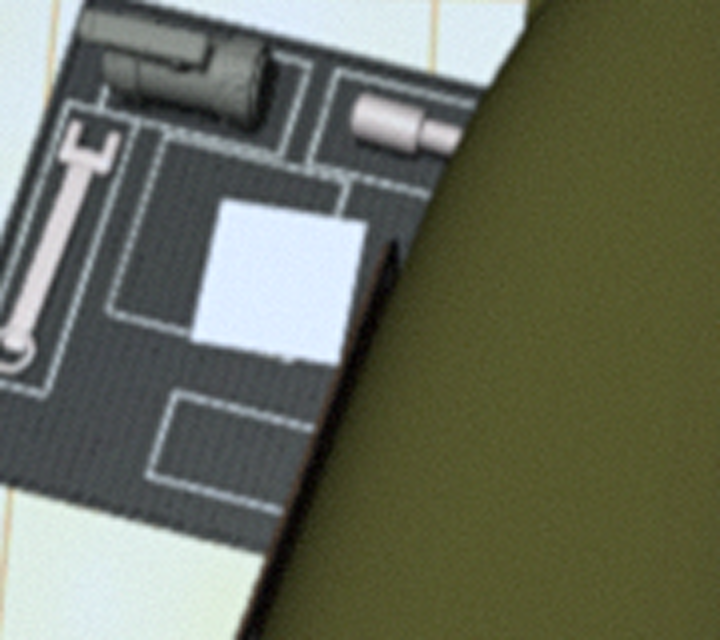

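```bash
cat > tilem.py <<'E'
from flip import *
def tm(a):
    e=[]
    for i in range(4):
        d=a[(i+1)%4]-a[i]; e.append((np.degrees(np.arctan2(d[1],d[0]))+45)%90-45)
    print(a.round(1)[:,:2].tolist(),"c",a.mean(0).round(1),"yaw",np.round(e,1))
E
python3 - <<'E'
from tilem import *
s=load("scene11.pkl");t=load("top11.pkl")
tm(w2m(ray(s,np.array([250,190])+(np.array([[302,385],[458,292],[590,412],[433,518]])+.5)/5-.5,.009)))
tm(w2m(ray(t,np.array([180,90])+(np.array([[221,198],[366,222],[338,362],[190,338]])+.5)/4-.5,.009)))
E
```

```text
[[58.1, 14.1], [-40.7, 6.1], [-48.6, 104.2], [49.6, 113.4]] c [ 4.6 59.5  9. ] yaw [4.6 4.6 5.3 4.9]
[[51.0, 113.8], [59.9, 14.1], [-38.4, 4.7], [-47.9, 104.7]] c [ 6.1 59.3  9. ] yaw [5.1 5.5 5.5 5.3]
```

```bash
cat >> plan.py <<'E'
def tipm(x,y,Z,yawdeg,pitch):
    "TCP pose for blade tip underside middle at mat x,y, height Z over mat surface, yaw of trowel vs mat +y"
    return tcp_for_tip(m2w(x,y,5+Z),np.radians(yawdeg)+my+np.pi/2,pitch)
E
python3 - <<'E'
from plan import *
o,p,Rc=pose(); a=tipm(-85,112,40,5,-.02); b=tipm(-85,112,6,5,-.02)
print(a[0],row(*a)); print(row(*b,a))
E
```

```text
[0.54346113 0.06391488 0.10151907] [-7.654, 3.405, 1.351, -0.001, -0.04, -0.006]
[-0.027, 0.0, 1.36, 0.0, 0.0, 0.0]
```

{"method": "servo_tool", "body": {"moves": [[-1.5,0.7,0,0,-0.04,-0.006],[-3,1.4,0,0,-0.04,-0.006],[-4.5,2.1,0,0,-0.04,-0.006],[-6,2.7,0.4,0,-0.04,-0.006],[-7.65,3.4,1,0,-0.04,-0.006],[-7.65,3.4,1.35,0,-0.04,-0.006],[-7.65,3.4,1.35,0,-0.04,-0.006],[-7.65,3.4,1.35,0,-0.04,-0.006]]}}

```text
clock: 15.8
position: [0.5438, 0.0636, 0.1017]
tool_rot: [-179.9, -1.2, -98.3]
wrist_force: [0.1, -0.7, -2.6]
gripper_width: 0.025
```

```bash
python3 st.py; python3 - <<'E'
from plan import *
o,p,Rc=pose(); a=tipm(-85,112,40,5,-.02); b=tipm(-85,112,1,5,-.02)
print(row(*a),row(*b))
E
python3 snap.py 12 250 180 160 120 5;python3 -c "
from h import *
from workcell import *
c=read_camera('top'); pickle.dump(c,open('top12.pkl','wb')); crop(c,180,90,180,160,4,'pics/t12.png',2)"
```

```text
15.8 [  7.3  19.  -22.7  48.6  -1.2 -74.4] [0.5438 0.0636 0.1017] [-179.95   -1.22  -98.29] [ 0.1 -0.7 -2.6] 0.025
[-0.01, 0.013, 0.008, -0.001, -0.001, 0.001] [-0.043, 0.015, 1.568, -0.001, -0.001, 0.001]
(array([0.56465089, 0.2020929 , 0.04541021]), array([-85.70848534, 173.20723772,  40.4102129 ]))
```

View pics/s12.png

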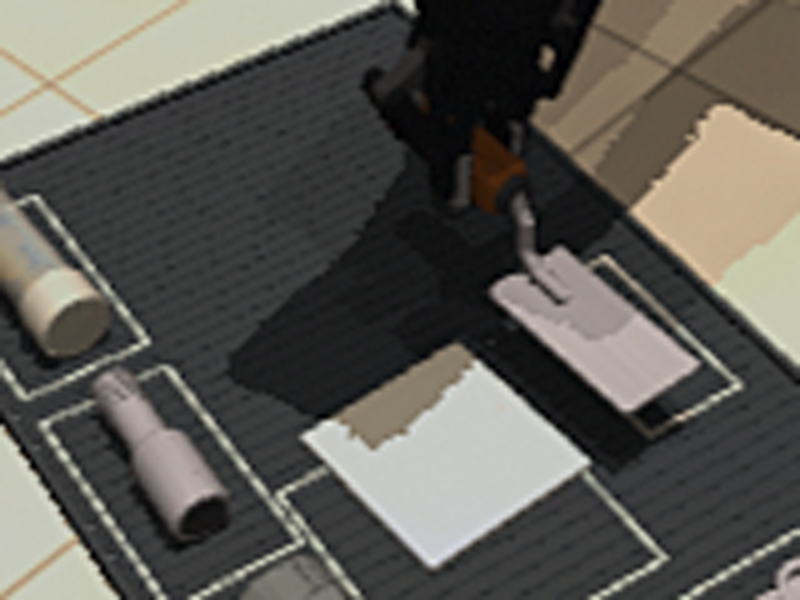

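View pics/t12.png

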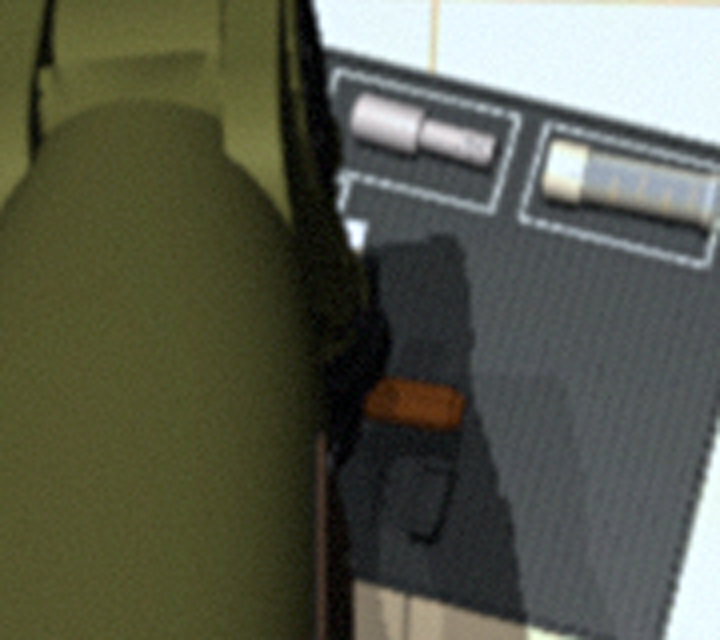

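{"method": "servo_tool", "body": {"moves": [[0,0,0.5,0,0,0],[-0.02,0,1,0,0,0],[-0.04,0.01,1.35,0,0,0],[-0.04,0.01,1.5,0,0,0],[-0.04,0.01,1.56,0,0,0],[-0.04,0.01,1.56,0,0,0]]}}

```text
clock: 16.5
position: [0.543, 0.0639, 0.0623]
tool_rot: [180.0, -1.2, -98.3]
wrist_force: [-1.4, 0.4, -2.2]
gripper_width: 0.025
```

```bash
python3 st.py; python3 - <<'E'
from plan import *
for x,yw in((-85,5),(-75,5),(-68,3.5),(-61,1.5),(-55,0),(-54,0)):
    print(x,row(*tipm(x,112,1,yw,-.02)))
E
python3 snap.py 13 290 200 120 100 6
```

```text
16.5 [  7.4  21.5 -25.1  43.8  -1.2 -74.3] [0.543  0.0639 0.0623] [180.   -1.2 -98.3] [-1.4  0.4 -2.2] 0.025
-85 [-0.004, -0.019, -0.01, 0.0, -0.001, 0.001]
-75 [0.031, -0.417, -0.009, 0.0, -0.001, 0.001]
-68 [0.054, -0.549, -0.008, -0.001, -0.001, 0.027]
-61 [0.07, -0.632, -0.008, -0.001, -0.001, 0.062]
-55 [0.08, -0.725, -0.008, -0.002, -0.001, 0.088]
-54 [0.083, -0.765, -0.008, -0.002, -0.001, 0.088]
(array([0.5637482 , 0.2028516 , 0.00593398]), array([-86.7159658, 173.8199858,   0.9339813]))
```

View pics/s13.png

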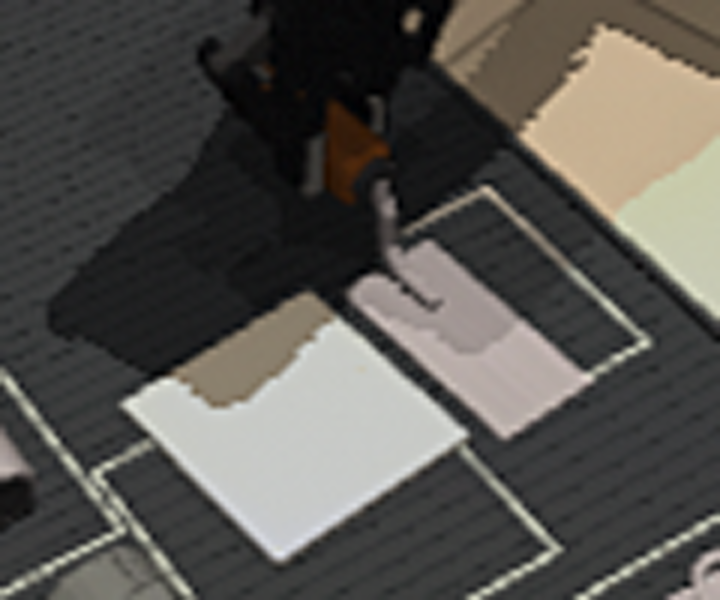

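{"method": "servo_tool", "body": {"moves": [[0.01,-0.15,-0.01,0,0,0],[0.02,-0.28,-0.01,0,0,0],[0.03,-0.42,-0.01,0,0,0],[0.04,-0.48,-0.01,0,0,0.014],[0.05,-0.55,-0.01,0,0,0.027],[0.06,-0.59,-0.01,0,0,0.045],[0.07,-0.63,-0.01,0,0,0.062],[0.075,-0.68,-0.01,0,0,0.075],[0.08,-0.725,-0.01,0,0,0.088],[0.083,-0.765,-0.01,0,0,0.088],[0.083,-0.765,-0.01,0,0,0.088]]}}

```text
clock: 17.65
position: [0.5621, 0.0589, 0.0628]
tool_rot: [-179.8, -1.2, -103.4]
wrist_force: [-0.5, 0.4, -2.6]
gripper_width: 0.0249
```

```bash
python3 st.py; 
python3 snap.py 14 290 200 120 100 6
```

```text
17.65 [  6.6  23.1 -22.5  44.7  -1.2 -70. ] [0.5621 0.0589 0.0628] [-179.84   -1.21 -103.36] [-0.5  0.4 -2.6] 0.0249
(array([0.59463384, 0.19540854, 0.00610979]), array([-55.05806315, 171.15560225,   1.10979471]))
```

View pics/s14.png

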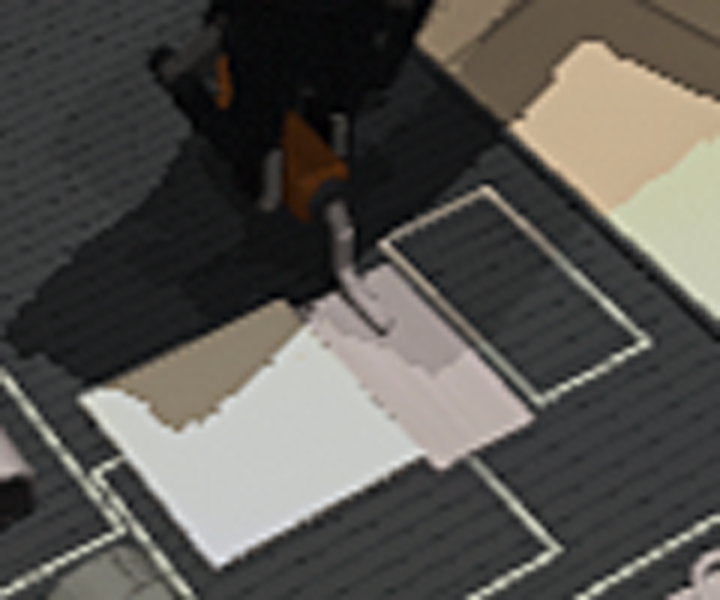

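```bash
python3 - <<'E'
from tilem import *
s=load("scene14.pkl")
tm(w2m(ray(s,np.array([290,200])+(np.array([[80,398],[285,300],[427,458],[218,567]])+.5)/6-.5,.009)))
print(w2m(tipnow()[0]))
a=tipm(-70,112,1,0,-.02); print(row(*a)); b=tipm(-70,112,60,0,-.02);print(row(*b)); 
c=tipm(20,-25,60,0,-.06); print(c[0],row(*c,b)); 
E
```

```text
[[71.5, 2.7], [-28.8, 4.7], [-27.7, 104.6], [70.6, 102.6]] c [21.4 53.7  9. ] yaw [-1.2 -0.7 -1.2  0.5]
[[-53.30720963 111.88869181   6.10979471]]
[-0.002, 0.66, 0.009, -0.003, -0.001, -0.0]
[0.048, 0.653, -2.351, -0.003, -0.001, -0.0]
[ 0.60254007 -0.08900164  0.12708828] [5.388, -3.6, -0.115, -0.0, 0.04, -0.0]
```

{"method": "servo_tool", "body": {"moves": [[0,0.3,0,0,0,0],[0,0.6,-0.3,0,0,0],[0.02,0.65,-1.2,0,0,0],[0.05,0.65,-2.2,0,0,0],[1,0,-2.4,0,0.02,0],[2.4,-1,-2.45,0,0.04,0],[3.9,-2,-2.45,0,0.04,0],[5.44,-2.95,-2.45,0,0.04,0],[5.44,-2.95,-2.45,0,0.04,0],[5.44,-2.95,-2.45,0,0.04,0]]}}

```text
clock: 18.7
position: [0.6021, -0.0896, 0.1274]
tool_rot: [-179.9, -3.5, -103.5]
wrist_force: [0.7, 0.3, -1.7]
gripper_width: 0.0248
```

```bash
python3 st.py; python3 - <<'E'
from plan import *
print(w2m(tipnow()[0]))
print(row(*tipm(21,-25,1,0,-.06)))
E
```

```text
18.7 [ -6.7  23.5 -12.2  54.5  -3.5 -83.3] [ 0.6021 -0.0896  0.1274] [-179.85   -3.46 -103.47] [ 0.7  0.3 -1.7] 0.0248
[[ 20.16214627 -25.75186919  65.29453481]]
[-0.172, -0.046, 2.368, -0.002, -0.0, -0.002]
```

{"method": "servo_tool", "body": {"moves": [[-0.05,-0.04,0.9,0,0,0],[-0.1,-0.04,1.7,0,0,0],[-0.15,-0.04,2.2,0,0,0],[-0.17,-0.04,2.34,0,0,0],[-0.17,-0.04,2.37,0,0,0],[-0.17,-0.04,2.37,0,0,0]]}}

```text
clock: 19.3
position: [0.6042, -0.0882, 0.0684]
tool_rot: [-179.8, -3.5, -103.3]
wrist_force: [0.7, 0.3, -1.6]
gripper_width: 0.0246
```

```bash
python3 st.py; python3 - <<'E'
from plan import *
print(w2m(tipnow()[0]))
for y in (0,20,50): print(row(*tipm(20.5,y,.8,0,-.06)))
E
python3 snap.py 15 260 190 120 110 6
```

```text
19.3 [ -6.6  26.9 -15.7  47.7  -3.5 -83.2] [ 0.6042 -0.0882  0.0684] [-179.79   -3.48 -103.33] [ 0.7  0.3 -1.6] 0.0246
[[ 21.63634284 -23.89848013   6.248939  ]]
[-0.954, 0.038, -0.036, -0.004, -0.001, 0.0]
[-1.752, 0.038, -0.085, -0.004, -0.001, 0.0]
[-2.95, 0.037, -0.158, -0.004, -0.001, 0.0]
(array([0.63658936, 0.04580355, 0.00646833]), array([ 9.1390783 , 29.66127511,  1.4683313 ]))
```

View pics/s15.png

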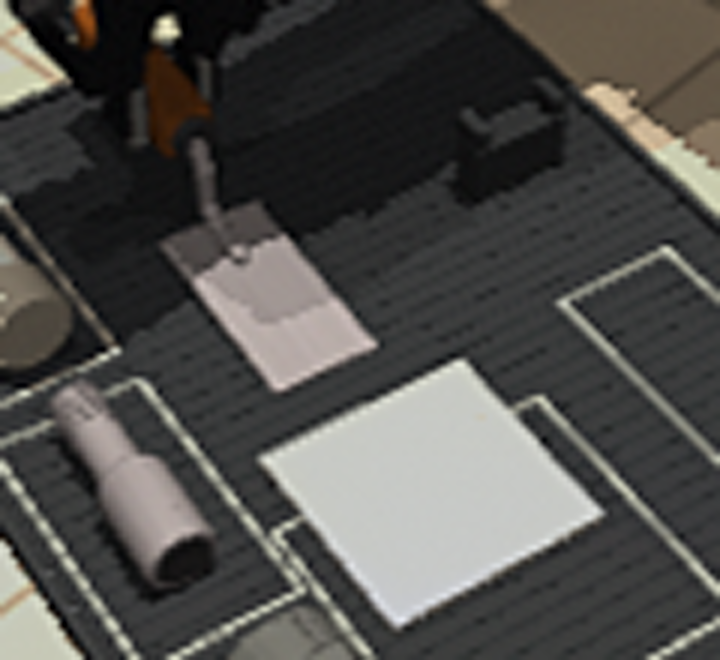

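{"method": "servo_tool", "body": {"moves": [[-0.3,0.01,-0.01,0,0,0],[-0.6,0.02,-0.02,0,0,0],[-0.9,0.03,-0.04,0,0,0],[-1.1,0.04,-0.05,0,0,0],[-1.25,0.04,-0.055,0,0,0],[-1.4,0.04,-0.065,0,0,0],[-1.55,0.04,-0.07,0,0,0],[-1.7,0.04,-0.08,0,0,0],[-1.85,0.04,-0.09,0,0,0],[-2,0.04,-0.1,0,0,0],[-2.15,0.04,-0.11,0,0,0],[-2.3,0.04,-0.118,0,0,0]]}}

```text
clock: 20.55
position: [0.6161, -0.0321, 0.0671]
tool_rot: [-179.8, -3.5, -103.4]
wrist_force: [-0.8, -3.9, 1.6]
gripper_width: 0.0247
```

```bash
python3 st.py; python3 - <<'E'
from plan import *
print(w2m(tipnow()[0]))
for y in (40,49.5,): print(row(*tipm(20.5,y,.8,0,-.06)))
E
python3 snap.py 16 270 200 120 110 6
```

```text
20.55 [ -1.3  27.8 -14.3  48.4  -3.4 -77.9] [ 0.6161 -0.0321  0.0671] [-179.85   -3.49 -103.36] [-0.8 -3.9  1.6] 0.0247
[[20.24919554 33.43479012  4.9226448 ]]
[-0.258, -0.017, -0.046, -0.003, -0.001, -0.0]
[-0.637, -0.017, -0.069, -0.003, -0.001, -0.0]
(array([0.64824917, 0.10280168, 0.00501514]), array([1.20041384e+01, 8.77691823e+01, 1.51395171e-02]))
```

View pics/s16.png

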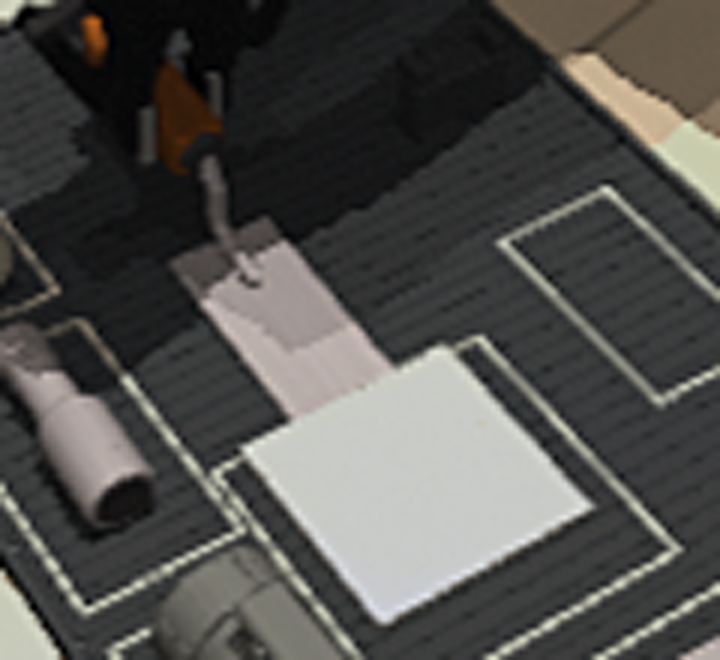

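```bash
python3 - <<'E'
from tilem import *
s=load("scene16.pkl")
tm(w2m(ray(s,np.array([270,200])+(np.array([[243,450],[445,345],[593,507],[385,625]])+.5)/6-.5,.009)))
E
```

```text
[[71.0, 35.0], [-28.3, 34.4], [-28.0, 133.6], [70.5, 133.9]] c [21.3 84.2  9. ] yaw [ 0.3 -0.2  0.2  0.3]
```

{"method": "servo_tool", "body": {"moves": [[-0.12,0,-0.03,0,0,0],[-0.24,0,-0.04,0,0,0],[-0.36,0,-0.05,0,0,0],[-0.48,0,-0.06,0,0,0],[-0.57,0,-0.065,0,0,0],[-0.63,0,-0.07,0,0,0],[-0.63,0,-0.07,0,0,0]]}}

```text
clock: 21.3
position: [0.6196, -0.0164, 0.0677]
tool_rot: [-179.9, -3.4, -103.3]
wrist_force: [0.2, -1.0, -1.2]
gripper_width: 0.0248
```

```bash
python3 st.py; python3 snap.py 17 270 200 120 110 6
```

```text
21.3 [  0.2  28.1 -13.7  48.8  -3.4 -76.5] [ 0.6196 -0.0164  0.0677] [-179.87   -3.45 -103.33] [ 0.2 -1.  -1.2] 0.0248
(array([0.65154393, 0.11786457, 0.00564587]), array([ 12.97223717, 103.15778301,   0.64586926]))
```

View pics/s17.png

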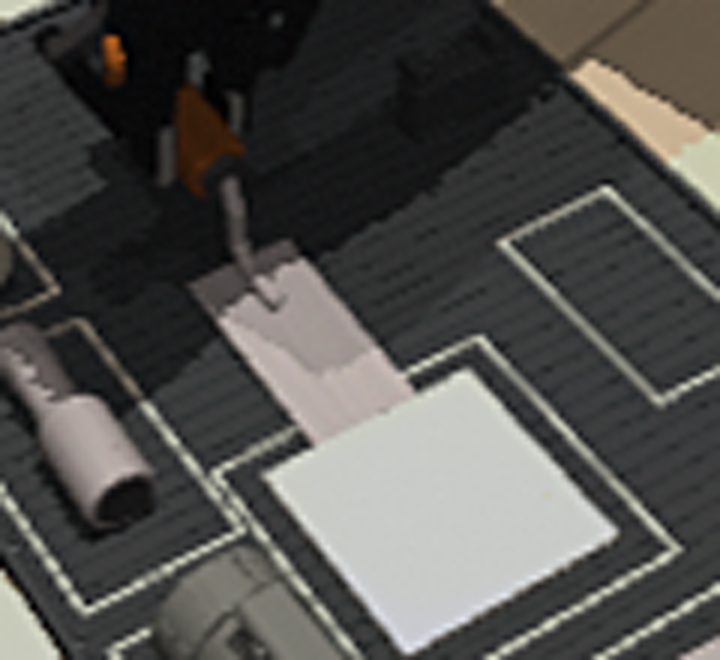

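```bash
python3 - <<'E'
from plan import *
o,p,Rc=pose()
a=tipm(-115,100,30,0,0); print(a[0],row(*a)); print(row(*tipm(-115,100,1.5,0,0),a))
E
```

```text
[0.49921804 0.06039033 0.0887    ] [-1.826, 5.392, -0.962, -0.002, -0.06, 0.0]
[0.0, 0.0, 1.14, 0.0, 0.0, 0.0]
```

{"method": "servo_tool", "body": {"moves": [[0.4,0,0,0,0,0],[0.9,0,-0.4,0,0,0],[1.1,0,-1.6,0,0,0],[0.9,0.6,-2.4,0,-0.03,0],[0.2,2,-2.4,0,-0.06,0],[-0.6,3.6,-2.2,0,-0.06,0],[-1.4,4.8,-2,0,-0.06,0],[-1.83,5.39,-1.8,0,-0.06,0],[-1.83,5.39,-1.8,0,-0.06,0],[-1.83,5.39,-1.8,0,-0.06,0]]}}

```text
clock: 22.35
position: [0.5002, 0.0607, 0.1106]
tool_rot: [-179.8, -0.0, -103.3]
wrist_force: [1.2, -0.2, -2.2]
gripper_width: 0.0249
```

```bash
python3 st.py; python3 - <<'E'
from plan import *
print(w2m(tipnow()[0]),row(*tipm(-115,100,30,0,0)),row(*tipm(-115,100,12,0,0)))
E
python3 snap.py 18 290 170 130 110 6
```

```text
22.35 [  7.   13.9 -28.4  47.5  -0.1 -69.7] [0.5002 0.0607 0.1106] [-1.7976e+02 -4.0000e-02 -1.0334e+02] [ 1.2 -0.2 -2.2] 0.0249
[[-113.88639192  100.50018878   56.75228602]] [0.021, 0.039, 0.874, -0.004, -0.001, -0.0] [0.02, 0.042, 1.594, -0.004, -0.001, -0.0]
(array([0.53375247, 0.19811148, 0.05685068]), array([-115.64336644,  164.57781492,   51.85068278]))
```

View pics/s18.png

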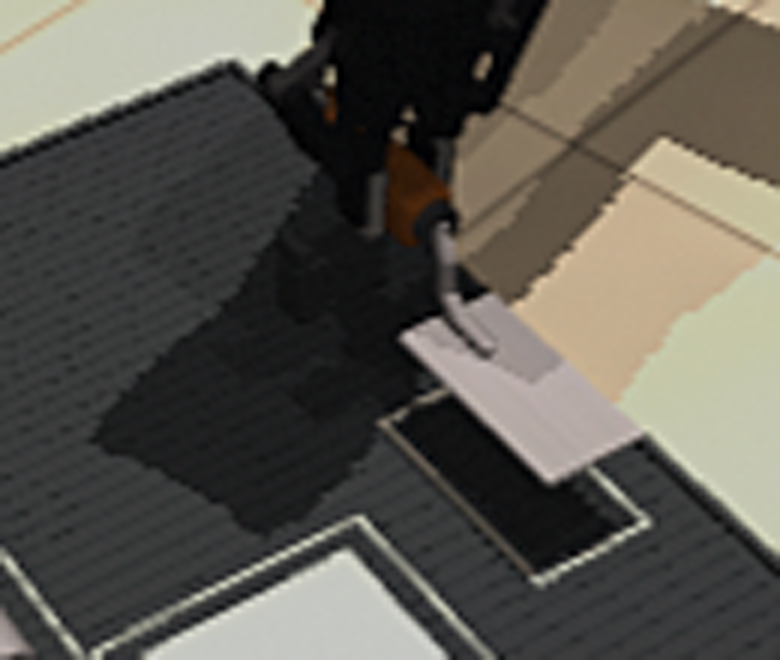

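Lower to 12 mm above the mat (handle bottom then about level with the cheek tops), then check.

{"method": "servo_tool", "body": {"moves": [[0.01,0.03,0.6,-0.004,0,0],[0.02,0.04,1.1,-0.004,0,0],[0.02,0.04,1.45,-0.004,0,0],[0.02,0.04,1.6,-0.004,0,0],[0.02,0.04,1.6,-0.004,0,0]]}}

```text
clock: 22.9
position: [0.4983, 0.0607, 0.069]
tool_rot: [179.8, -0.1, -103.4]
wrist_force: [-1.1, -0.0, -2.0]
gripper_width: 0.0246
```

```bash
python3 st.py; python3 - <<'E'
from plan import *
print(w2m(tipnow()[0]),row(*tipm(-115,100,2,0,0)))
E
python3 snap.py 19 310 170 120 90 6;  python3 -c "
from h import *
from workcell import *
c=read_camera('top'); pickle.dump(c,open('top19.pkl','wb')); crop(c,180,90,180,160,4,'pics/t19.png',2)"
```

```text
22.9 [  7.   16.8 -30.9  42.5  -0.  -69.7] [0.4983 0.0607 0.069 ] [ 1.7984e+02 -8.0000e-02 -1.0337e+02] [-1.1 -0.  -2. ] 0.0246
[[-116.07283533   99.96927232   15.08874635]] [0.001, -0.041, 0.331, 0.003, -0.001, -0.0]
(array([0.53117593, 0.19845335, 0.0156172 ]), array([-118.24194389,  164.52427534,   10.61719917]))
```

View pics/s19.png

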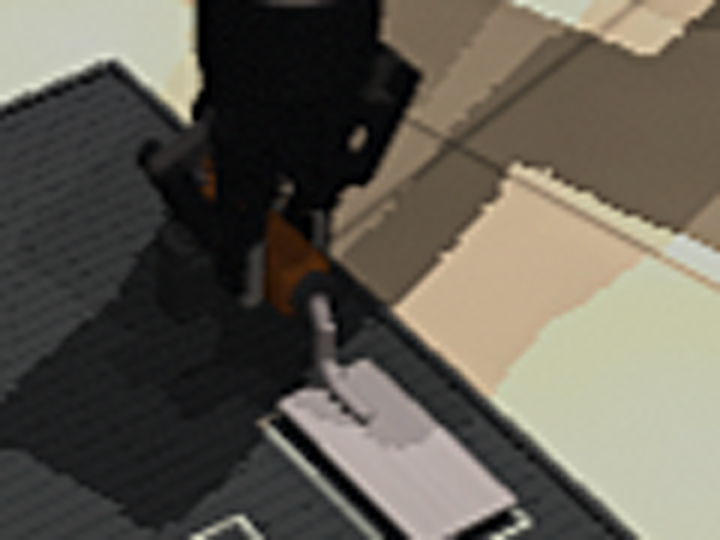

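View pics/t19.png

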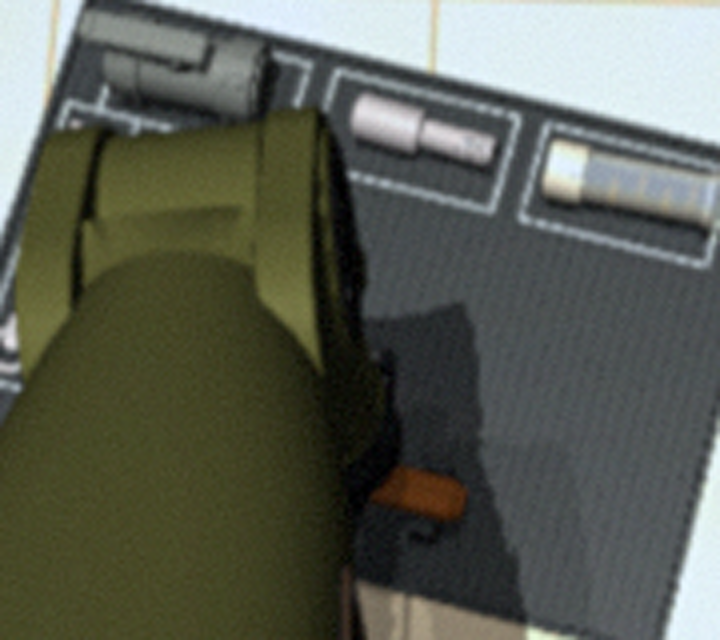

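```bash
python3 - <<'E'
from plan import *
t=load("top19.pkl"); f=lambda P:((proj(t,P)[0]-[180,90]+.5)*4).round(1)
for x in(-132,-98,-140,-90): 
  for y in(-92,-74): print("cheek top",x,y,f(m2w(x,y,48)))
for y in(-60,-83,-105): print("handle axis pred",y,f(m2w(-116,y,73)))
c=t; im=c["pixels"][190:230,270:300+10]; im=np.clip(im.astype(float)*2.5,0,255).astype(np.uint8)
cv2.imwrite("pics/t19b.png",cv2.resize(im,None,fx=14,fy=14,interpolation=cv2.INTER_CUBIC))
hs=cv2.cvtColor(t["pixels"],cv2.COLOR_BGR2HSV); m=((hs[...,0]<18)&(hs[...,1]>150)&(hs[...,2]>30)); m[:, :265]=0; m[:,310:]=0; m[:190]=0;m[230:]=0
ys,xs=np.nonzero(m); 
for x in range(xs.min(),xs.max()+1): q=ys[xs==x]; print(x,q.min(),q.max(),((x-180+.5)*4,(q.mean()-90+.5)*4))
E
```

```text
cheek top -132 -92 [435.3 525.8]
cheek top -132 -74 [407.7 518.5]
cheek top -98 -92 [450.  474.3]
cheek top -98 -74 [422.6 467.1]
cheek top -140 -92 [431.8 538. ]
cheek top -140 -74 [404.2 530.7]
cheek top -90 -92 [453.4 462.3]
cheek top -90 -74 [426.1 455.1]
handle axis pred -60 [389.1 481.7]
handle axis pred -83 [425.  491.2]
handle axis pred -105 [459.4 500.2]
275 213 213 (382.0, np.float64(494.0))
276 212 213 (386.0, np.float64(492.0))
277 212 214 (390.0, np.float64(494.0))
278 210 214 (394.0, np.float64(491.0))
279 210 214 (398.0, np.float64(490.0))
280 211 215 (402.0, np.float64(494.0))
281 208 216 (406.0, np.float64(490.0))
282 207 216 (410.0, np.float64(488.0))
283 208 216 (414.0, np.float64(490.0))
284 208 216 (418.0, np.float64(490.0))
285 208 217 (422.0, np.float64(492.0))
286 208 217 (426.0, np.float64(492.0))
287 209 217 (430.0, np.float64(494.0))
288 209 217 (434.0, np.float64(494.0))
289 209 218 (438.0, np.float64(496.0))
290 209 218 (442.0, np.float64(496.0))
291 210 218 (446.0, np.float64(498.0))
292 210 218 (450.0, np.float64(498.0))
293 210 218 (454.0, np.float64(498.0))
294 211 217 (458.0, np.float64(498.0))
295 212 216 (462.0, np.float64(498.0))
```

View pics/t19b.png

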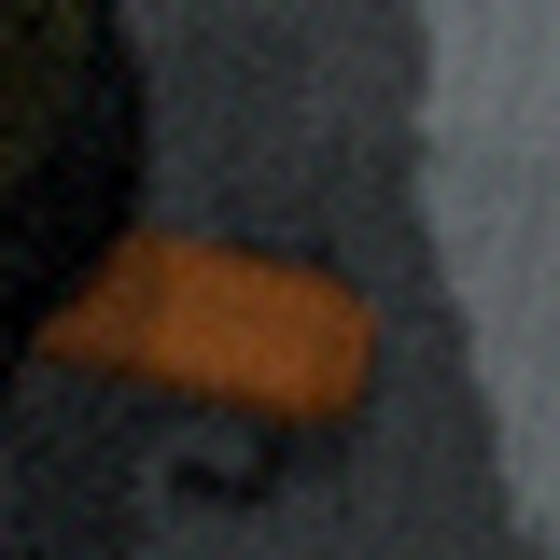

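```bash
python3 - <<'E'
from plan import *
t=load("top0.pkl"); s=load("scene0.pkl")
for c,(x0,y0),n,g in((t,(270,190),"t",3),(s,(325,195),"s",3)):
    im=np.clip(c["pixels"][y0:y0+40,x0:x0+40].astype(float)*g,0,255).astype(np.uint8)
    im=cv2.resize(im,None,fx=14,fy=14,interpolation=cv2.INTER_CUBIC)
    for x in(-140,-132,-98,-90):
      for y in(-92,-74):
        u=(proj(c,m2w(x,y,48))[0]-[x0,y0]+.5)*14; cv2.circle(im,tuple(u.astype(int)),4,(0,0,255),1)
    cv2.imwrite(f"pics/sad_{n}.png",im)
E
```

```text
(no output)
```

View pics/sad_t.png

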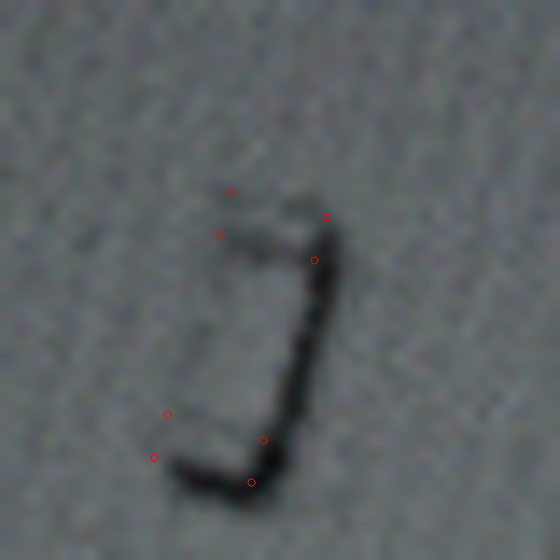

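View pics/sad_s.png

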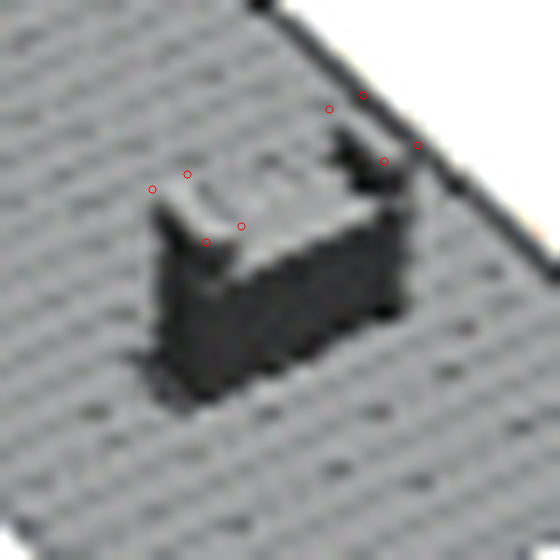

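{"method": "servo_tool", "body": {"moves": [[0,-0.01,0.12,0,0,0],[0,-0.02,0.24,0,0,0],[0,-0.02,0.32,0,0,0],[0,-0.02,0.32,0,0,0]]}}

```text
clock: 23.4
position: [0.4989, 0.0609, 0.0614]
tool_rot: [179.9, -0.1, -103.3]
wrist_force: [-0.0, -0.0, -2.2]
gripper_width: 0.0245
```

{"method": "servo_tool", "body": {"moves": [[0,0,0.03,0,0,0],[0,0,0.05,0,0,0],[0,0,0.05,0,0,0]]}}

```text
clock: 23.7
position: [0.4991, 0.0609, 0.0604]
tool_rot: [179.9, -0.0, -103.3]
wrist_force: [-0.8, -0.5, -1.9]
gripper_width: 0.0247
```

{"method": "servo_tool", "body": {"moves": [[0,0,0.02,0,0,0],[0,0,0.04,0,0,0],[0,0,0.04,0,0,0]]}}

```text
clock: 24.0
position: [0.4992, 0.0609, 0.0595]
tool_rot: [179.9, -0.0, -103.3]
wrist_force: [-0.5, -0.5, -1.0]
gripper_width: 0.0245
```

{"method": "servo_tool", "body": {"moves": [[0,0,0.02,0,0,0],[0,0,0.03,0,0,0],[0,0,0.03,0,0,0]]}}

```text
clock: 24.3
position: [0.4992, 0.0609, 0.0595]
tool_rot: [179.9, -0.0, -103.3]
wrist_force: [-2.8, -0.5, 7.5]
gripper_width: 0.0244
```

```bash
python3 st.py; python3 snap.py 20 310 170 120 90 6
```

```text
24.3 [  7.   17.5 -31.5  41.1  -0.  -69.7] [0.4992 0.0609 0.0595] [ 1.7994e+02 -4.0000e-02 -1.0334e+02] [-2.8 -0.5  7.5] 0.0244
(array([0.53182062, 0.19852022, 0.00567856]), array([-117.61489685,  164.68831628,    0.67855851]))
```

View pics/s20.png

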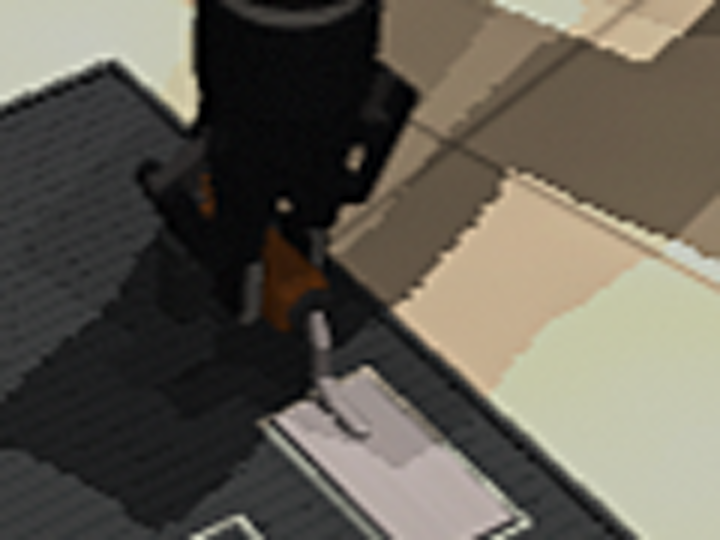

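```bash
python3 - <<'E'
from h import *
crop(load("scene20.pkl"),345,220,60,50,13,"pics/s20b.png",1.2)
E
```

```text
(no output)
```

View pics/s20b.png

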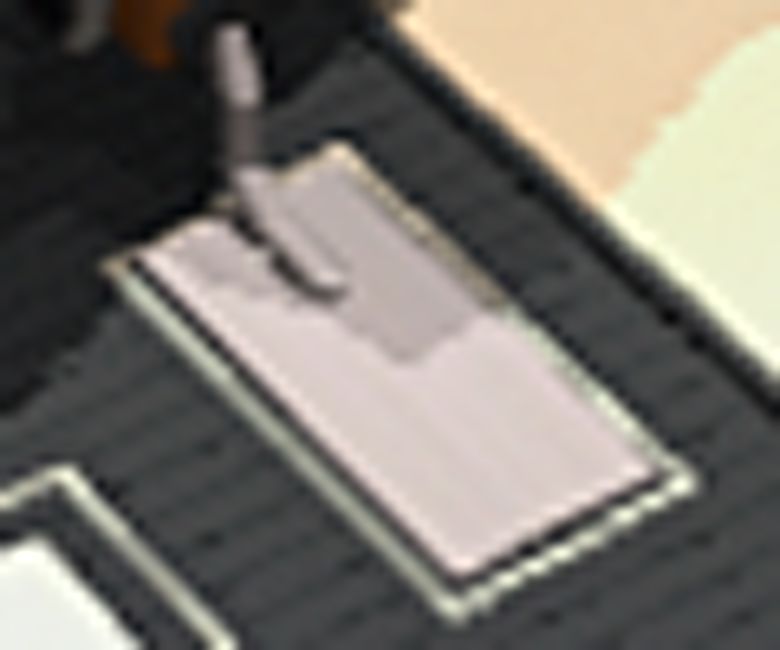

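{"method": "servo_tool", "body": {"moves": [[0,0,-0.02,0,0,0],[0,0,-0.02,0,0,0],[0,0,-0.02,0,0,0],[0,0,-0.02,0,0,0],[0,0,-0.02,0,0,0],[0,0,-0.02,0,0,0],[0,0,-0.02,0,0,0]], "hand": 1}}

```text
clock: 25.05
position: [0.4991, 0.0608, 0.0592]
tool_rot: [179.9, -0.0, -103.3]
wrist_force: [0.0, -0.4, 0.1]
gripper_width: 0.0853
```

{"method": "servo_tool", "body": {"moves": [[0,0,-0.4,0,0,0],[0,0,-1,0,0,0],[0,0,-2,0,0,0],[0,0,-3.5,0,0,0],[0,0,-5,0,0,0],[0,0,-6.5,0,0,0],[3,0,-8,0,0,0],[5,0,-8,0,0,0],[7,0,-8,0,0,0],[9,0,-8,0,0,0],[9,0,-8,0,0,0]]}}

```text
clock: 26.15
position: [0.4465, -0.1607, 0.2607]
tool_rot: [-180.0, -0.1, -103.5]
wrist_force: [0.3, 0.1, -0.2]
gripper_width: 0.0851
```

```bash
python3 st.py; python3 -c "
from h import *
from workcell import *
c=read_camera('top'); pickle.dump(c,open('top21.pkl','wb')); crop(c,155,80,230,180,3,'pics/t21.png',2.2)
c=read_camera('scene'); pickle.dump(c,open('scene21.pkl','wb')); crop(c,220,170,240,200,3,'pics/s21.png',1.2)"
```

```text
26.15 [-19.7   4.3 -18.9  66.8  -0.1 -96.3] [ 0.4465 -0.1607  0.2607] [-1.7999e+02 -1.0000e-01 -1.0345e+02] [ 0.3  0.1 -0.2] 0.0851
```

View pics/t21.png

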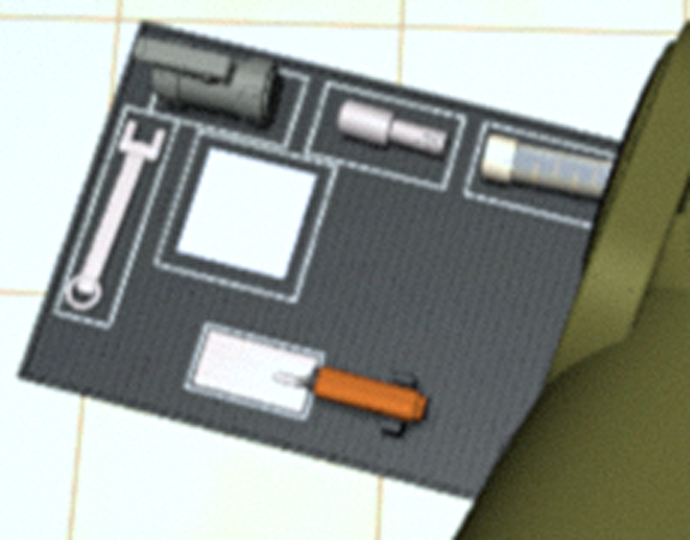

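View pics/s21.png

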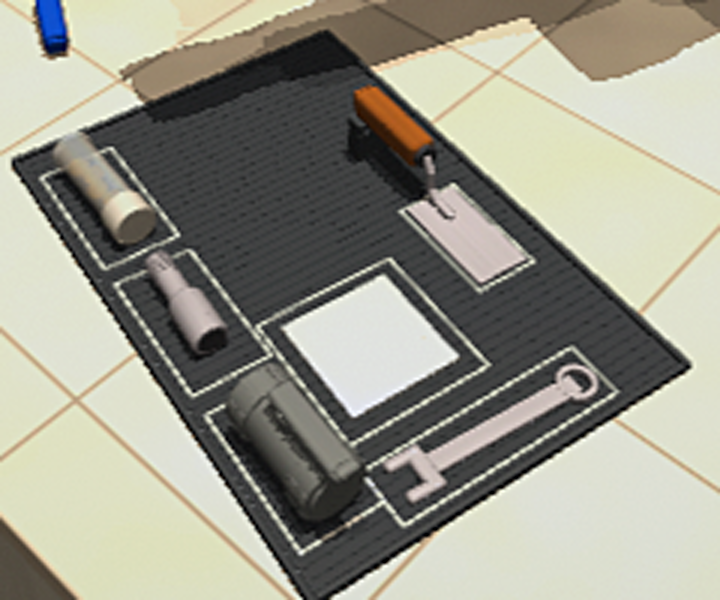

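```bash
python3 -c "
from h import *
crop(load('top21.pkl'),210,180,95,55,8,'pics/t21b.png',2.2)
crop(load('scene21.pkl'),325,190,85,80,7,'pics/s21b.png',1.5)"
```

```text
(no output)
```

View pics/t21b.png

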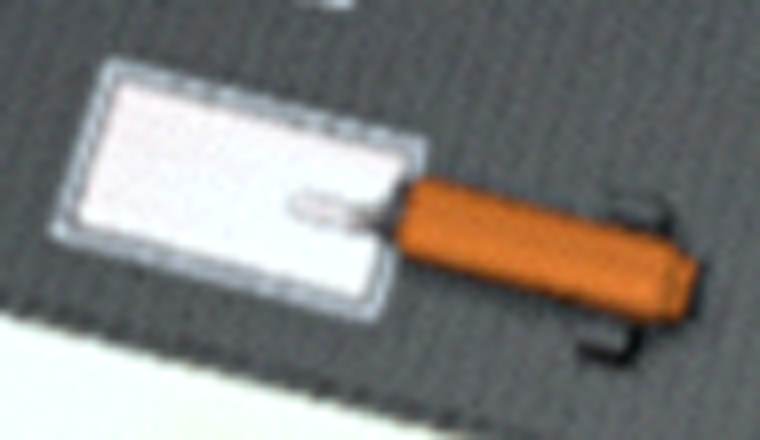

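View pics/s21b.png

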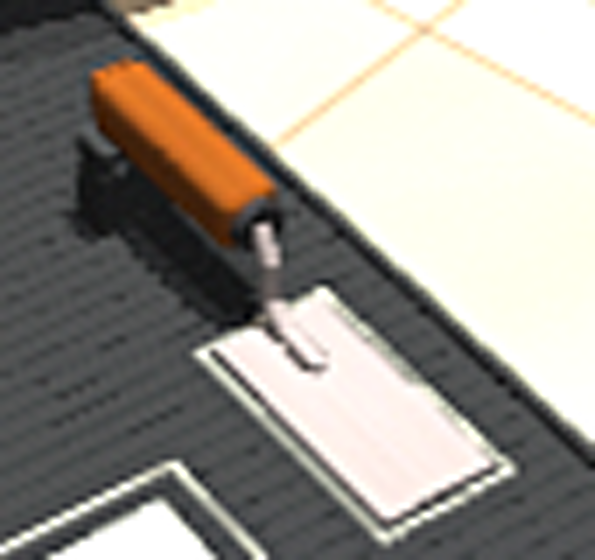

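```bash
python3 - <<'E'
from tilem import *
s=load("scene21.pkl");t=load("top21.pkl")
tm(w2m(ray(s,np.array([220,170])+(np.array([[282,328],[388,275],[459,355],[357,419]])+.5)/3-.5,.009)))
tm(w2m(ray(t,np.array([155,80])+(np.array([[209,148],[320,172],[290,280],[177,252]])+.5)/3-.5,.009)))
print(close_job())
E
```

```text
[[70.9, 50.8], [-31.1, 52.8], [-29.3, 147.8], [69.7, 151.8]] c [ 20.  100.8   9. ] yaw [-1.1 -1.1  2.3  0.7]
[[71.3, 150.2], [75.2, 46.3], [-28.4, 43.2], [-29.6, 148.2]] c [22.1 97.   9. ] yaw [2.2 1.7 0.7 1.1]
the job is handed in; nothing more can be done
None
```

The tile now lies flat, glazed face up, inside its square, and the trowel is in its place. I handed the job in at about 26 s on the clock, with the gripper clear of everything.

**What I did:**
- I slid the trowel blade under the bevel, tipped the tile up slowly to vertical and eased it over. The last part was a free fall forward onto its back; it was not lowered.
- I then pushed it straight and into the square with the blade's side and tip. The fingers never touched it.
- I set the trowel down with its blade on the outline and its handle between the saddle cheeks, then released it.

**Last checks:**
- **Tile:** the scene camera puts its centre at mat (20, 101) mm and the top camera at (22, 97) mm, against a target of (20, 100). They differ by about 4 mm, which is calibration plus hand-read corners. Both put the tile inside the lines, turned by 2° at most.
- **Trowel:** both pictures show the blade within its outline. The handle lies between the cheeks in the top view; how deep it sits I judged only by eye.
- **Other parts:** the valve, nipple, tube, spanner and the blue trowel were not approached. I did not re-measure them. The larger tile was out of the last pictures and not re-checked.

**Mistake mended:** an early script error tilted the trowel the wrong way by about 0.05 rad while it was in the air; I corrected it before it touched anything.

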